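Fill the last slot of a plate carrier and hang its lift-off gate

ROBOT

A 6-joint arm with a two-finger parallel gripper is mounted at the origin on the work surface. World frame = base frame: x ahead of the robot, y to its left, z up, the work surface at z = 0. Lengths are in mm, angles in rad, forces in N, time in s.
With the tool pointing down it reaches from about 400 to 925 mm from the base axis. Payload 12.5 kg.
Tool frame: the origin (TCP) lies midway between the tips of the shut fingers; the grasp point (between the pads) lies 19 mm behind it; z points along the fingers, y is the direction in which the jaws open and shut (so a half turn about z gives the same grasp; the last joint's range is limited). The gripper opens to 95 mm and grips with 3 to 60 N. Pads are 20 mm wide; open, the fingers measure 119 mm over their backs; the gripper's body (75 mm by 180 mm) begins 59 mm behind the grasp point.
Start: joints at [1.175, 0.491, 1.559, -0, 1.092, -0.106], TCP at [178.583, 598.961, 214.661] pointing down, gripper open.
Joint ranges: [-3.1, 3.1], [-0.84, 2.19], [0.05, 2.79], [-1.13, 4.28], [0.06, 2.93], [-2.69, 2.69]. Speed limits (rad/s): [2.22, 2.22, 2.79, 3.14, 3.14, 3.14].

INTERFACE

Orientations are given as [roll, pitch, yaw] about the fixed x, y, z axes, in that order (R = Rz(yaw) Ry(pitch) Rx(roll)).
In Python, from cell import env gives the robot as it stands.
- The arm moves only by the tool arm_command, never from a script. Its argument "steps" is a list of rows, each an object of numbers: "dx", "dy", "dz": the shift along the tool's x, y, z as a fraction of full scale; "rx", "ry", "rz": the turn, a rotation vector about the tool's x, y, z as a fraction of full scale; "claw": the gripper command: -1 is fully open, 1 is shut, values between are in proportion. In form: [{"dx": .., "dy": .., "dz": .., "rx": .., "ry": .., "rz": .., "claw": ..}, ...]. A call has 1 to 10 rows; each row shifts and turns the pose as measured when the row begins, along the tool's axes as they then stand; what a row does not reach is not made up. Full scale, the value 1, is 0.8 m for a shift and 90 degrees for a turn. A row lasts 1/8 s, in which the tool goes at most 62.5 mm and 10.7 degrees, less where a joint would pass 70% of its speed; a pose out of reach is approached as far as the arm can. A call with a number of a shift or a turn outside -1 to 1 is refused whole. A call with a gripper value outside its range is refused whole. The fingers move at their own pace and stop on an object; the grip force is fixed at half the most. Time passes only in rows, so rows that do not move let the fingers close. It gives the time, the measured TCP pose, the force and the opening at its end, in the units of the state.
- env.state(): the state, without advancing time (a new reading comes with each control period).
- env.read_camera(name): name is "side" or "top"; returns (picture, depth): 480x640x3 uint8, red, green, blue; 480x640 float32, mm along the optical axis (not along the pixel's ray), 0 where there is no reading.
- env.get_calibration(name): a dict with "vfov" (degrees; the focal length in pixels is half the picture's height over the tangent of half this angle, whatever the lens; pixels are square), "cx", "cy" (the principal point, pixels), "xyz" and "attitude" of the camera in the world. Camera axes: x right, y up, looking along -z (the intrinsics and any distortion apply to the point x, -y, -z); pixel columns grow to the right and rows downward; lengths in mm; the calibration is good to about 2 mm. A picture is of the moment at which its call begins. get_calibration takes no time and is no camera call.
- env.job_done(): hands the job in, once; it reports no verdict.
The state is a dict: "t": time; "joints": joint angles; "qvel": joint speeds; "tau": joint torques, N m; "eef_pos": TCP position; "tcp_rot": TCP orientation; "ft_force": force on the tool from outside, world axes, zero at the start; "moment": the same for the moment, N m; "opening": opening from 0.0 (shut) to 1.0 (fully open).
Only numpy, scipy, OpenCV 4.12 (cv2) and the standard library are available. Lean on these libraries where they do the work, as an engineer would, in place of code of your own. Each camera call takes 0.05 s, during which the arm holds its last target.

TASK

Get the microplate carrier ready to go: stand the loose microplate from its small bench stand on edge in the carrier's free slot, like the two plates already there, and hang the lift-off gate on the front of the carrier, both knuckles on their pins, right down on the sill and closed across the front. Keep hold of the gate until it is right down rather than letting it drop, and leave the stored plates and the bottle, jar and tube rack around the work where they are.

Things in the scene. Friction and masses are not known exactly. Their poses are not given: they have to be found in the camera images.
- gateway (a point): Point on the fixed carrier's sill (top of its base slab, 12 mm above the bench), mid-way across the open front that faces the robot: where the middle of the gate's lower edge belongs. x points into the carrier, y to its hinge side (left as seen from the robot), z up. Behind the closed gate the side walls end 2 mm away and the hinge post (94 mm high, at y = 105 mm) 18 mm away.
- carrier: Fixed grey plastic carrier, turned up to 0.2 rad: slab 235 deep x 220 wide x 12 mm thick, 45 mm high walls at the sides and back, three slots, open front. Origin on the bench, 110 mm along +x from gateway; axes as gateway.
- pin_low (a point): Foot of the lower hinge pin of the carrier, on its bracket, 22.5 mm above the bench, 105 mm along +y from gateway. The pin is upright, 8 mm across, 15 mm tall, its top 5 mm tapered to 3 mm. Axes as gateway.
- pin_high (a point): Foot of the upper, equal pin, 68 mm straight above pin_low, on a bracket 6 mm thick that reaches forward from the post: a knuckle cannot pass down through it. Bring the gate in from the front, raised 20 to 35 mm above its seat (knuckles above their own pins, the lower one still under the upper bracket), then lower it straight down. Axes as gateway.
- gate_foot (a point): Loose aluminium gate: panel 12 mm thick (x), 190 wide (y), 100 high, grip tab on its top. This point: middle of the lower edge; y to the knuckle end, z up. Hung and closed, it rests on the sill and this frame matches gateway. Starts upright in a black slotted stand on the robot's right (jaws reach 45 mm above the bench, 3 mm play), lower edge 10 mm above the bench, turned 50 to 90 degrees clockwise.
- gate: The whole gate, 0.3 to 0.5 kg; origin and axes are those of gate_foot.
- gate_grip (a point): Centre of the gate's grip tab, 122 mm above the lower edge, in mid thickness; the tab is 12 mm thick (x), 60 mm wide (y) and reaches 23 mm above this point and 22 mm below. Axes as gate_foot.
- knuckle_low (a point): Lower hinge knuckle of the gate: an upright tube 20 mm outside, 12 mm bore, 18 mm tall, just beyond the panel's end. This point is the centre of the bore at the tube's lower end: 105 mm along +y from gate_foot and 12 mm up. Seated, it lies 1.5 mm above pin_low.
- knuckle_high (a point): Upper hinge knuckle, the same, 80 mm above the gate's lower edge; seated, 1.5 mm above pin_high.
- plate_center (a point): Centre of the loose microplate, which stands on a long edge: 128 mm long (x), 15 mm thick (y), 86 mm tall (z), white, wells on one face, 0.09 kg. Starts in a black slotted stand on the robot's left (jaws reach 40 mm above the bench, 3 mm play), lower edge 10 mm above the bench.
- free_slot (a point): Floor of the one empty slot of three, at its middle, 12 mm above the bench, 130 mm behind gateway; x along the slot, y across. Slots are 21 mm wide between fins 4 mm thick, 40 mm high, 110 mm long, and 60 mm apart (45 mm clear between neighbouring plates). Seated, the plate's centre lies 43 mm above this point. A paper slip lies in it. Which slot is empty varies; the others hold equal plates.
- stored_a_center (a point): Centre of a microplate already stored in the carrier, same size as the loose one. Leave it standing in its slot.
- stored_b_center (a point): Centre of the other stored microplate. Leave it standing in its slot.
- bottle: Amber bottle, 48 mm across, 110 mm tall, origin at its underside; leave alone.
- jar: White jar, 52 mm across, 70 mm tall, origin at its underside; leave alone.
- tubes: Black rack of capped sample tubes, 70 x 110 mm, 72 mm tall, origin at its underside; leave alone.
Mind the look-alikes: they are no part of the job. Leave any blue look-alike of the part that bears plate_center alone.

How it is judged (in metres and radians):
On the way:
1. the gate is lowered onto its pins in the gripper: both knuckles within 5 mm sideways and 6 mm of their seat while the fingers still hold it (contact force between the fingers and gate above 1 N and horizontal distance between knuckle_low and pin_low below 0.005 m and horizontal distance between knuckle_high and pin_high below 0.005 m and z of knuckle_low in the frame of pin_low between -0.004 and 0.0075 m and z of knuckle_high in the frame of pin_high between -0.004 and 0.0075 m), for 0.1 s.
At the end, for the whole second after the job is handed in: Gate hung: knuckles on their own pins (5 mm), down on the sill (4 mm), closed (0.12 rad, 12 mm), upright (0.09 rad). Loose plate on the free slot's floor (6 mm; 20 mm along, 8 mm across; 0.15 rad in line, 0.2 rad upright). Stored plates upright, within 15 mm of their start (horizontal distance between knuckle_low and pin_low below 0.005 m and horizontal distance between knuckle_high and pin_high below 0.005 m and z of gate_foot in the frame of gateway between -0.004 and 0.004 m and x of gate_foot in the frame of gateway between -0.012 and 0.012 m and z of knuckle_low in the frame of pin_low between -0.004 and 0.005 m and z of knuckle_high in the frame of pin_high between -0.004 and 0.005 m and angle between the y axis of gate_foot and the y axis of gateway, either way round below 0.12 rad and angle between gate_foot's own z axis and vertical below 0.09 rad and x of plate_center in the frame of free_slot between -0.02 and 0.02 m and y of plate_center in the frame of free_slot between -0.008 and 0.008 m and z of plate_center in the frame of free_slot between 0.037 and 0.048 m and angle between the x axis of plate_center and the x axis of free_slot, either way round below 0.15 rad and angle between each of plate_center, stored_a_center, stored_b_center's own z axis and vertical below 0.2 rad and distance of each of stored_a_center, stored_b_center from where it was at the start of the episode below 0.015 m); the robot touches nothing.
It fails at once if the bottle, jar or tube rack is pushed over 30 mm or knocked over (distance of any of bottle, jar, tubes from where it was at the start of the episode above 0.03 m or angle between any of bottle, jar, tubes's own z axis and vertical above 0.5 rad).
It also fails if it takes over 64 s, if anything falls off the work surface, if the arm or the gripper's body presses on something with over 40 N, if the wrist force passes 120 N, or if a joint passes its speed limit or range.

## Working session

There is one attempt and no reset: what is moved stays moved. The work goes in short steps, Python scripts to look and compute and a tool call to move; the robot and the scene stay as the last step left them, time stands still between calls to the robot, and variables do not carry over. Pictures are saved under pics/ and viewed, and the job is handed in when it is done.

Besides the shell and the picture viewer there is one more tool, called after "Call:" as name([rows], argument=value, ...), one row to a line, values as JSON. arm_command: Moves the arm, as the interface text tells. Its arguments: {"type":"object","properties":{"steps":{"type":"array","items":{"type":"object","properties":{"dx":{"type":"number"},"dy":{"type":"number"},"dz":{"type":"number"},"rx":{"type":"number"},"ry":{"type":"number"},"rz":{"type":"number"},"claw":{"type":"number"}}}}},"required":["steps"]}

```bash
ls; mkdir -p pics
cat > h.py <<'E'
import numpy as np, cv2, json
from scipy.spatial.transform import Rotation as R
def K(c):
    f=240/np.tan(np.radians(c['vfov'])/2); return f,c['cx'],c['cy']
def cloud(env_c,depth):
    f,cx,cy=K(env_c); v,u=np.mgrid[0:480,0:640]
    d=depth; P=np.stack([(u-cx)/f*d,-(v-cy)/f*d,-d],-1)
    M=R.from_euler('xyz',env_c['attitude']).as_matrix()
    return P@M.T+np.array(env_c['xyz'])
E
python3 - <<'E'
from cell import env
from h import *
print(env.state())
for n in ['side','top']:
    c=env.get_calibration(n);print(n,c)
    p,d=env.read_camera(n);np.savez(f'{n}0.npz',p=p,d=d);cv2.imwrite(f'pics/{n}0.png',p[:,:,::-1])
E
```

```text
pics
{'t': 0.0, 'joints': array([ 1.17539061e+00,  4.91561321e-01,  1.55943813e+00,  1.18664150e-05,
        1.09171262e+00, -1.05568494e-01]), 'qvel': array([-0.00100392, -0.00102372, -0.0005331 , -0.00054298,  0.00047036,
        0.00077557]), 'tau': array([ 2.63574839e-03, -6.12655163e+01, -2.58179337e+01,  6.93340902e-02,
        4.82599635e-02, -9.61298156e-05]), 'eef_pos': array([178.48570396, 598.72033594, 214.06455583]), 'tcp_rot': array([-3.14048057e+00, -1.28422046e-04,  2.85174988e+00]), 'ft_force': array([ 0.18649534, -0.31805171,  1.21281183]), 'moment': array([ 0.01366337, -0.01992737,  0.00572185]), 'opening': 1.0008731957702832}
side {'vfov': 45.70925773081983, 'cx': 329.3506288473795, 'cy': 238.5494569649469, 'xyz': array([  181.01653876, -1163.03114862,   799.96097725]), 'attitude': array([ 1.04874357,  0.02014436, -0.25684204])}
top {'vfov': 50.18801223834257, 'cx': 323.82421922416796, 'cy': 229.96133476221274, 'xyz': array([ 390.82171136,    7.21918712, 1216.83086035]), 'attitude': array([ 0.07327891,  0.02644784, -1.5564859 ])}
```

View pics/side0.png

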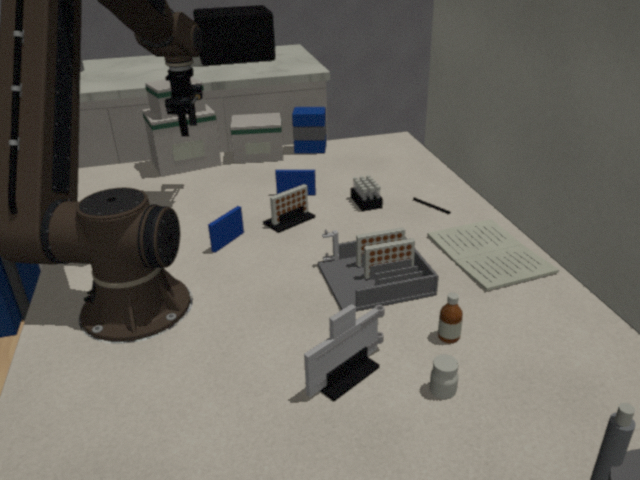

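View pics/top0.png

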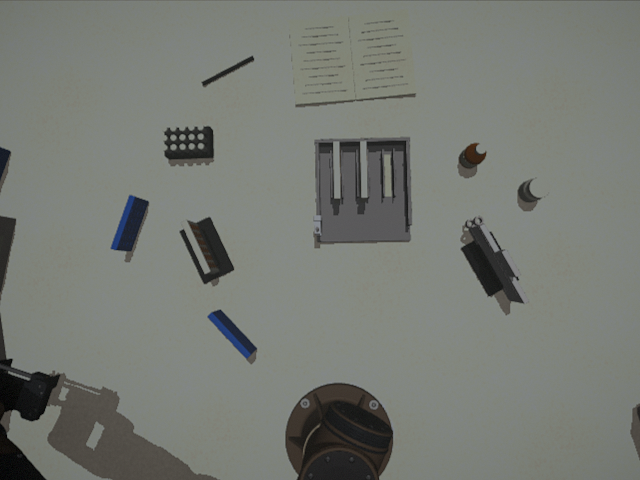

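The side view shows the gate at (345,355), the carrier at (380,270), and a white plate in a black stand at (290,205). In the top view the carrier is at (363,190), with the hinge post at (318,225) and the free slot with its slip at (387,175). The gate is at (495,260) and the loose plate at (195,250).

Plate candidates in the top view are white in the black stand (195,250), blue (130,222) and blue (232,333). The white one in the stand fits, so I'll enlarge crops to confirm.

Run:
```python
from h import *
from cell import env
t=np.load('top0.npz');p=t['p'][:,:,::-1]
a=cv2.resize(p[200:300,160:260],(400,400),interpolation=cv2.INTER_CUBIC)
b=cv2.resize(p[205:315,450:540],(327,400),interpolation=cv2.INTER_CUBIC)
cv2.imwrite('pics/crop1.png',np.hstack([a,b]))
c2=cv2.resize(p[125:255,300:425],(577,600),interpolation=cv2.INTER_CUBIC)
cv2.imwrite('pics/crop2.png',c2)
W=cloud(env.get_calibration('top'),t['d'])
for u,v in [(250,300),(430,300),(100,150),(550,400),(365,220),(337,143),(337,195),(362,143),(362,195),(387,160)]:
    print((u,v),W[v,u].round(1))
s=np.load('side0.npz');Ws=cloud(env.get_calibration('side'),s['d'])
for u,v in [(250,300),(430,420),(120,200)]: print((u,v),Ws[v,u].round(1))
```

```text
(250, 300) [311.1 213.6  -3.1]
(430, 300) [ 318.2 -210.6    0.7]
(100, 150) [668.7 589.9  -1.4]
(550, 400) [ 9.430e+01 -4.848e+02  3.000e-01]
(365, 220) [503.6 -56.4  11.9]
(337, 143) [666.6  11.6  96.1]
(337, 195) [550.6  10.1  93.9]
(362, 143) [666.8 -43.8  97.1]
(362, 195) [550.2 -44.6 101. ]
(387, 160) [ 648.  -107.6    8.4]
(250, 300) [262.6 -45.3   1.3]
(430, 420) [ 524.9 -503.4    2.5]
(120, 200) [ 20.1 -13.7 285.8]
```

View pics/crop1.png

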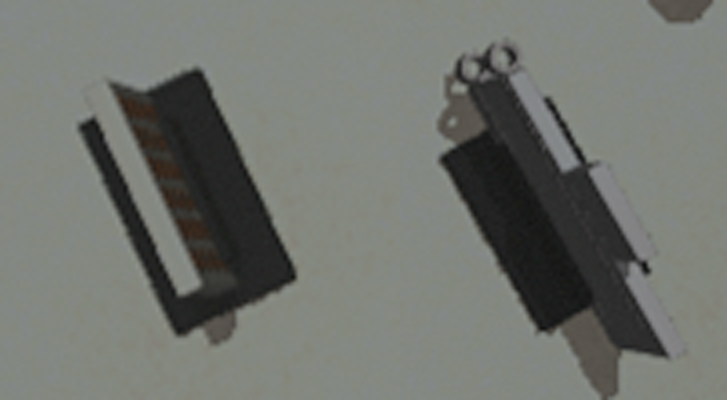

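View pics/crop2.png

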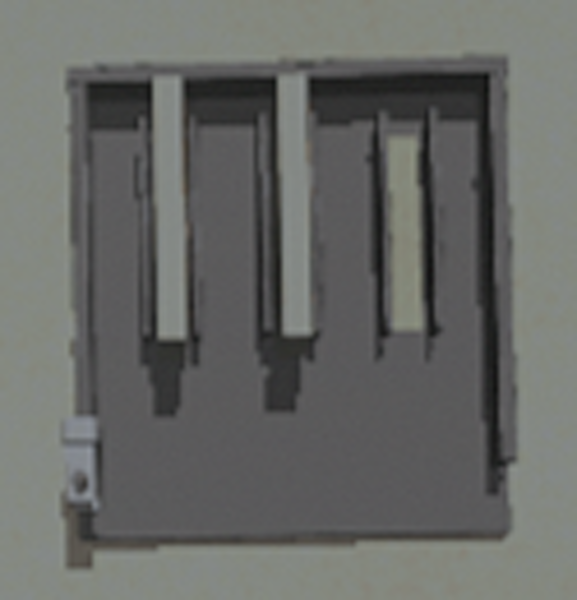

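Confirmed. The white plate with brown wells stands in the black stand, with its white top edge at (190,250), and both blue plates stay untouched. The free slot is the right-hand one, with the slip at crop (405,235). Next I'll measure precisely using edges.

```bash
cat >> h.py <<'E'
def proj(c,X):
    f,cx,cy=K(c); M=R.from_euler('xyz',c['attitude']).as_matrix()
    q=(np.asarray(X,float)-np.array(c['xyz']))@M
    return np.stack([cx+f*q[...,0]/-q[...,2],cy-f*q[...,1]/-q[...,2]],-1)
def ray(c,uv,z):
    f,cx,cy=K(c); M=R.from_euler('xyz',c['attitude']).as_matrix()
    uv=np.asarray(uv,float)
    d=np.stack([(uv[...,0]-cx)/f,-(uv[...,1]-cy)/f,-np.ones(uv.shape[:-1])],-1)@M.T
    o=np.array(c['xyz']); s=(z-o[2])/d[...,2]
    return o+d*s[...,None]
def edge(img,a,b,half=3.5,sign=0,n=40):
    """subpixel edge points near segment a-b; sign +1: brighter on right-hand (in image, direction rotated +90: (-dy,dx))"""
    g=cv2.GaussianBlur(cv2.cvtColor(img,cv2.COLOR_RGB2GRAY).astype(np.float32),(0,0),0.7)
    a=np.array(a,float);b=np.array(b,float);t=(b-a)/np.linalg.norm(b-a);nn=np.array([-t[1],t[0]])
    o=np.arange(-half,half+.01,.25);out=[]
    for s in np.linspace(0,1,n):
        q=a+s*(b-a)+o[:,None]*nn
        pr=cv2.remap(g,q[None,:,0].astype(np.float32),q[None,:,1].astype(np.float32),cv2.INTER_LINEAR)[0]
        gr=np.gradient(pr); w=np.abs(gr) if sign==0 else np.maximum(gr*sign,0)
        k=w.argmax(); lo,hi=max(0,k-4),k+5
        if w[k]<0.5: continue
        out.append(a+s*(b-a)+nn*(o[lo:hi]*w[lo:hi]).sum()/w[lo:hi].sum())
    out=np.array(out)
    x=(out-a)@t;y=(out-a)@nn
    k=np.ones(len(x),bool)
    for _ in range(5):
        P=np.polyfit(x[k],y[k],1);r=y-np.polyval(P,x);k=np.abs(r)<max(.25,2*np.median(np.abs(r[k])))
    L=np.linalg.norm(b-a)
    e=lambda s:a+t*s+nn*np.polyval(P,s)
    return e(0),e(L),np.std(r[k]),k.sum()
E
python3 - <<'E'
from h import *
from cell import env
c=env.get_calibration('top');im=np.load('top0.npz')['p']
def cr(x,y): return (300+x/4.616-.4,125+y/4.616-.4)
E=[('front z12',cr(130,537),cr(480,535),12,0),
('back wall outer z57',cr(110,72),cr(480,62),57,0),
('left wall outer',cr(73,120),cr(76,400),57,0),
('right wall outer',cr(506,100),cr(514,420),57,0),
('plA left',cr(152,90),cr(158,330),98,1),('plA right',cr(183,90),cr(187,330),98,0),
('plB left',cr(276,90),cr(282,330),98,0),('plB right',cr(307,90),cr(313,330),98,0),
('plA front',cr(160,340),cr(184,339),98,0),('plB front',cr(284,335),cr(310,335),98,0),
('slip L',cr(388,145),cr(389,325),12,0),('slip R',cr(422,145),cr(423,325),12,0),
('slip front',cr(392,332),cr(420,331),12,0),('slip back',cr(392,135),cr(420,134),12,0)]
for n,a,b,z,s in E:
    p,q,sd,k=edge(im,a,b,sign=s,half=2.5)
    A,B=ray(c,p,z),ray(c,q,z);d=B-A
    print(n,A[:2].round(1),B[:2].round(1),'ang',round(np.arctan2(d[1],d[0]),4),'sd',sd.round(2),k)
E
```

```text
front z12 [448.2  30.6] [ 454.1 -147.1] ang -1.5375 sd 0.13 31
back wall outer z57 [678.1  42.8] [ 684.5 -140.8] ang -1.5362 sd 0.12 33
left wall outer [658.1  63.2] [518.   58.4] ang -3.1076 sd 0.14 27
right wall outer [ 669.9 -153.7] [ 510.7 -159.3] ang -3.1066 sd 0.26 38
plA left [663.5  24.6] [547.3  22. ] ang -3.1186 sd 0.08 30
plA right [663.7   6.7] [547.6   4.1] ang -3.1189 sd 0.1 35
plB left [664.  -38.5] [548.2 -42.4] ang -3.1081 sd 0.11 30
plB right [664.2 -53.5] [548.2 -55. ] ang -3.1284 sd 0.09 34
plA front [542.3  16. ] [543.    4.6] ang -1.5046 sd 0.08 37
plB front [545.3 -42.9] [545.4 -55.3] ang -1.5635 sd 0.07 40
slip L [656.7 -97.5] [563.3 -97.5] ang -3.1414 sd 0.12 30
slip R [ 656.9 -114.6] [ 563.6 -118.9] ang -3.0956 sd 0.12 35
slip front [ 561.  -101.9] [ 560.5 -116.2] ang -1.6032 sd 0.12 26
slip back [ 658.6 -101.5] [ 667.1 -115.5] ang -1.0303 sd 0.62 33
```

Run:
```python
from h import *
from cell import env
c=env.get_calibration('top');cs=env.get_calibration('side')
t=np.load('top0.npz');W=cloud(c,t['d'])
def cr(x,y): return np.array((300+x/4.616-.4,125+y/4.616-.4))
print('pin high top',ray(c,cr(80,482),103)[:2],ray(c,cr(80,482),90.5)[:2])
for n,(x,y),z in [('finL front',(380,360),52),('finR front',(430,360),52),('finL back',(382,108),52),('finR back',(433,108),52),('rightwall front',(500,490),20),('rightwall front top',(510,462),57),('bracket front L',(70,505),90),('bracket R',(98,505),90),('post back L',(62,420),94),('post front L',(62,443),94)]:
    print(n,ray(c,cr(x,y),z)[:2].round(1))
zz=W[...,2]
b=zz[139:143,325:400];print('back wall z',np.percentile(b,[10,50,90,98]))
b=zz[160:200,316:319];print('left wall z',np.percentile(b,[10,50,90,98]))
b=zz[218:226,314:320];print('post z',b.round(0))
p=t['p'][:,:,::-1];cv2.imwrite('pics/post.png',cv2.resize(p[205:255,300:340],(480,600),interpolation=cv2.INTER_CUBIC))
s=np.load('side0.npz')['p'][:,:,::-1]
cv2.imwrite('pics/side_c.png',cv2.resize(s[220:320,310:450],(798,570),interpolation=cv2.INTER_CUBIC))
```

```text
pin high top [474.06071857  52.92015089] [474.9948708   53.43303131]
finL front [540.2 -92.5]
finR front [ 540.4 -117.1]
finL back [666.6 -92.7]
finR back [ 666.8 -118. ]
rightwall front [ 478.8 -156.1]
rightwall front top [ 489.9 -155.9]
bracket front L [464.   58.1]
bracket R [464.1  44.7]
post back L [504.3  62.3]
post front L [493.3  62.2]
back wall z [42.51364829 55.21842534 88.82667272 99.46622705]
left wall z [53.43679795 56.31747206 59.37232493 60.35047286]
post z [[93. 94. 91. 95. 93. 92.]
 [93. 94. 91. 93. 93. 91.]
 [92. 90. 99. 90. 94. 88.]
 [92. 91. 93. 86. 90. 88.]
 [88. 86. 92. 90. 93. 91.]
 [87. 88. 92. 87. 93. 92.]
 [91. 94. 89. 91. 91. 91.]
 [92. 91. 94. 91. 91. 92.]]
```

View pics/post.png

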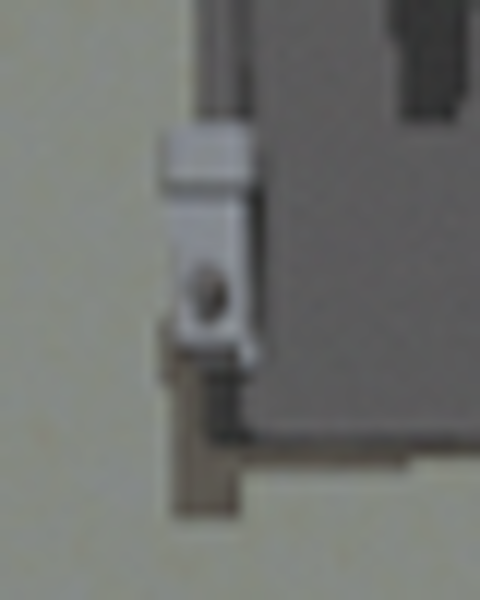

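View pics/side_c.png

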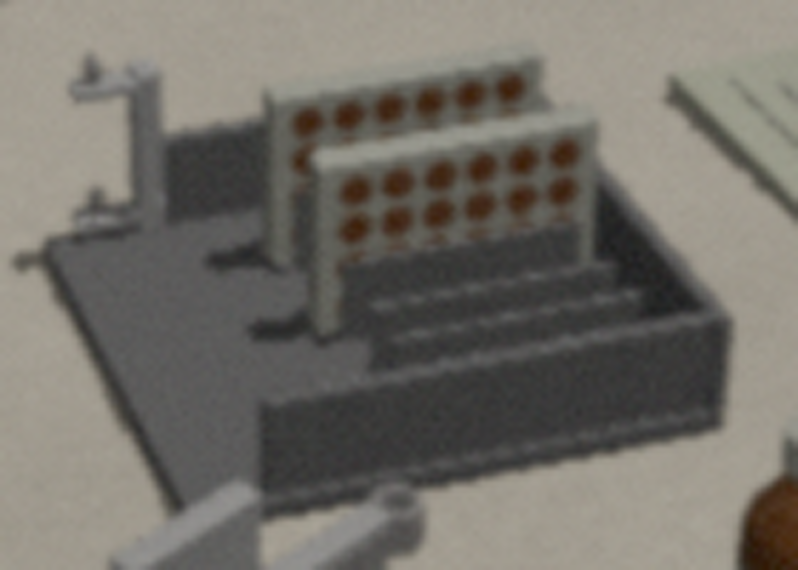

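Run:
```python
from h import *
from cell import env
c=env.get_calibration('top');cs=env.get_calibration('side')
t=np.load('top0.npz');im=t['p'];W=cloud(c,t['d'])
q1=lambda x,y:(160+x/4-.4,200+y/4-.4)
for n,a,b,z in [('outer',q1(86,95),q1(172,285),96),('inner',q1(112,90),q1(200,280),96),('end1',q1(90,88),q1(108,82),96),('end2',q1(180,296),q1(203,288),96)]:
    p,q,sd,k=edge(im,a,b,half=2.5);A,B=ray(c,p,z),ray(c,q,z);d=B-A
    print(n,A[:2].round(1),B[:2].round(1),np.arctan2(d[1],d[0]).round(4),sd.round(2),k)
q2=lambda x,y:(450+(x-400)/3.636-.4,205+y/3.636-.4)
for n,a,b,z in [('pan1 r',q2(527,70),q2(578,158),110),('pan1 l',q2(513,75),q2(560,170),110),('pan2 r',q2(650,272),q2(685,345),110),('pan2 l',q2(628,270),q2(665,352),110),('tab r',q2(612,170),q2(655,245),155),('tab l',q2(590,170),q2(640,265),155),('tab e1',q2(594,166),q2(608,164),155),('tab e2',q2(643,266),q2(656,247),155),('end far',q2(672,355),q2(686,350),110)]:
    p,q,sd,k=edge(im,a,b,half=2.5);A,B=ray(c,p,z),ray(c,q,z);d=B-A
    print(n,A[:2].round(1),B[:2].round(1),np.arctan2(d[1],d[0]).round(4),sd.round(2),k)
print('knuckle high', ray(c,q2(503,57),108)[:2])
p=im[:,:,::-1]
cv2.imwrite('pics/gate.png',cv2.resize(p[210:310,455:535],(640,800),interpolation=cv2.INTER_CUBIC)[:, :][:600])
cv2.imwrite('pics/pl.png',cv2.resize(p[210:290,170:240],(525,600),interpolation=cv2.INTER_CUBIC))
```

```text
outer [483.1 354.7] [379.7 302.4] -2.6733 0.1 29
inner [486.3 339.8] [382.6 287.1] -2.6713 0.11 33
end1 [490.3 353.1] [494.6 343.4] -1.1495 0.12 29
end2 [373.1 298.1] [379.1 286.1] -1.1107 0.11 36
pan1 r [ 488.8 -307.2] [ 438.9 -339.5] -2.5676 1.03 40
pan1 l [ 484.5 -296.4] [ 430.6 -327.2] -2.6231 0.1 40
pan2 r [ 369.2 -374.1] [ 330.3 -400.4] -2.5482 0.4 20
pan2 l [ 370.3 -361.5] [ 325.2 -387.1] -2.6257 0.1 37
tab r [ 429.6 -343. ] [ 387.7 -366.5] -2.6309 0.12 27
tab l [ 428.2 -328.5] [ 376.3 -358. ] -2.6254 0.09 36
tab e1 [ 434.8 -331.6] [ 435.  -339.6] -1.539 0.09 36
tab e2 [ 373.7 -361.1] [ 384.3 -368.8] -0.6262 0.39 40
end far [ 319.5 -391.6] [ 323.2 -399.5] -1.1234 0.06 33
knuckle high [ 496.86725997 -294.32673474]
```

View pics/pl.png

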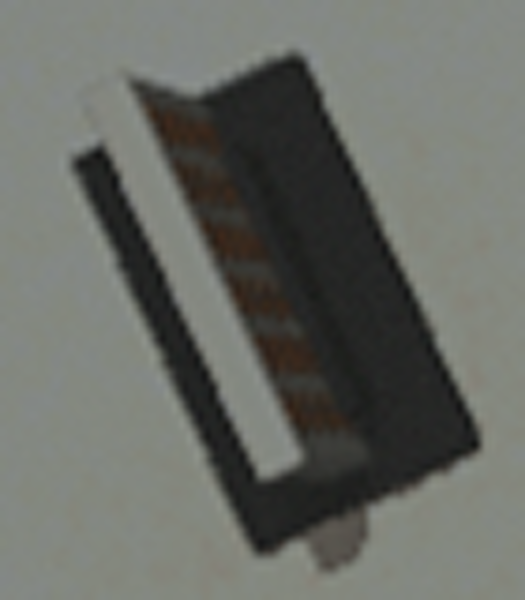

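View pics/gate.png

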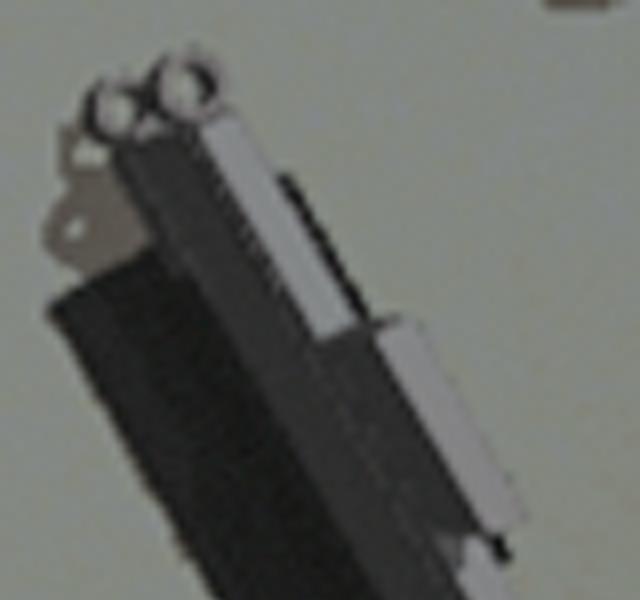

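Measured values:

| Item | Position (mm) | Yaw (rad) | Check |
|---|---|---|---|
| Loose plate | (434,321) | 0.47 | size about 129 x 14.8, as given |
| Gate grip | (406,-348) | -1.055 | panel end and knuckle agree |
| Pin_high | (474.5,53) | – | n-offset to the slot line is 105, as given |
| Carrier | – | about 0.034 | – |

Plate first.

```bash
cat > go.py <<'E'
import sys
from h import *
from cell import env
def to(x,y,z,yaw,verbose=True):
    s=env.state(); Rm=R.from_euler('xyz',s['tcp_rot'])
    d=Rm.inv().apply(np.array([x,y,z])-s['eef_pos'])/800
    T=R.from_euler('xyz',[np.pi,0,yaw]); r=(Rm.inv()*T).as_rotvec()/(np.pi/2)
    print('t',round(s['t'],2),'tcp',s['eef_pos'].round(1),s['tcp_rot'].round(4),'F',s['ft_force'].round(1),'op',round(s['opening'],3))
    print('d',d.round(4),'rows',(np.abs(d).max()/.078).round(1),'r',r.round(4),'rows',(np.linalg.norm(r)/.118).round(1))
if __name__=='__main__': to(*map(float,sys.argv[1:5]))
E
python3 go.py 433.7 321.4 180 3.611
```

```text
t 0.1 tcp [178.5 598.8 214.1] [-3.1406e+00 -1.0000e-04  2.8518e+00] F [-0.1 -0.6  0. ] op 1.003
d [-0.4048 -0.241   0.0429] rows 5.2 r [-5.000e-04 -3.000e-04 -4.833e-01] rows 4.1
```

Call:
arm_command([
  {"rz": -0.115,"claw": -1},
  {"rz": -0.115,"claw": -1},
  {"rz": -0.115,"claw": -1},
  {"rz": -0.115,"claw": -1},
])

```text
$.steps[0]: bad value
```

```bash
python3 go.py 433.7 321.4 180 3.611
```

```text
t 0.1 tcp [178.5 598.8 214.1] [-3.1406e+00 -1.0000e-04  2.8518e+00] F [-0.1 -0.6  0. ] op 1.003
d [-0.4048 -0.241   0.0429] rows 5.2 r [-5.000e-04 -3.000e-04 -4.833e-01] rows 4.1
```

Call:
arm_command([
  {"dx": 0,"dy": 0,"dz": 0,"rx": 0,"ry": 0,"rz": -0.115,"claw": -1},
  {"dx": 0,"dy": 0,"dz": 0,"rx": 0,"ry": 0,"rz": -0.115,"claw": -1},
  {"dx": 0,"dy": 0,"dz": 0,"rx": 0,"ry": 0,"rz": -0.115,"claw": -1},
  {"dx": 0,"dy": 0,"dz": 0,"rx": 0,"ry": 0,"rz": -0.115,"claw": -1},
])

```text
t: 0.6
eef_pos: [178.2, 598.1, 212.6]
tcp_rot: [-3.139, -0.003, -2.687]
ft_force: [0.6, 0.2, -0.5]
opening: 0.999
```

```bash
python3 go.py 433.7 321.4 180 3.611
```

```text
t 0.6 tcp [178.2 598.1 212.6] [-3.1389e+00 -3.1000e-03 -2.6873e+00] F [ 0.6  0.2 -0.5] op 0.999
d [-0.1353 -0.4508  0.0415] rows 5.8 r [-0.0017 -0.002  -0.0096] rows 0.1
```

Call:
arm_command([
  {"dx": -0.0193,"dy": -0.0644,"dz": 0.006,"rx": 0,"ry": 0,"rz": 0,"claw": -1},
  {"dx": -0.0193,"dy": -0.0644,"dz": 0.006,"rx": 0,"ry": 0,"rz": 0,"claw": -1},
  {"dx": -0.0193,"dy": -0.0644,"dz": 0.006,"rx": 0,"ry": 0,"rz": 0,"claw": -1},
  {"dx": -0.0193,"dy": -0.0644,"dz": 0.006,"rx": 0,"ry": 0,"rz": 0,"claw": -1},
  {"dx": -0.0193,"dy": -0.0644,"dz": 0.006,"rx": 0,"ry": 0,"rz": -0.009,"claw": -1},
  {"dx": -0.0193,"dy": -0.0644,"dz": 0.006,"rx": 0,"ry": 0,"rz": 0,"claw": -1},
  {"dx": -0.0193,"dy": -0.0644,"dz": 0.006,"rx": 0,"ry": 0,"rz": 0,"claw": -0.5},
  {"dx": 0,"dy": 0,"dz": 0,"rx": 0,"ry": 0,"rz": 0,"claw": -0.5},
])

```text
t: 1.6
eef_pos: [442.2, 314.7, 176.3]
tcp_rot: [-3.138, -0.006, -2.667]
ft_force: [-0.3, 1.1, -0.5]
opening: 0.842
```

```bash
python3 go.py 433.7 321.4 120 3.611;  python3 - <<'E'
from h import *
from cell import env
p,d=env.read_camera('top');np.savez('top1.npz',p=p,d=d)
cv2.imwrite('pics/top1.png',cv2.resize(p[180:330,120:320,::-1],(800,600),interpolation=cv2.INTER_CUBIC))
p,d=env.read_camera('side')
cv2.imwrite('pics/side1.png',cv2.resize(p[120:270,220:420,::-1],(800,600),interpolation=cv2.INTER_CUBIC))
E
```

```text
t 1.6 tcp [442.2 314.7 176.3] [-3.1384 -0.0057 -2.6674] F [-0.3  1.1 -0.5] op 0.842
d [0.0053 0.0125 0.0704] rows 0.9 r [-0.0021 -0.0036  0.0031] rows 0.0
```

View pics/top1.png

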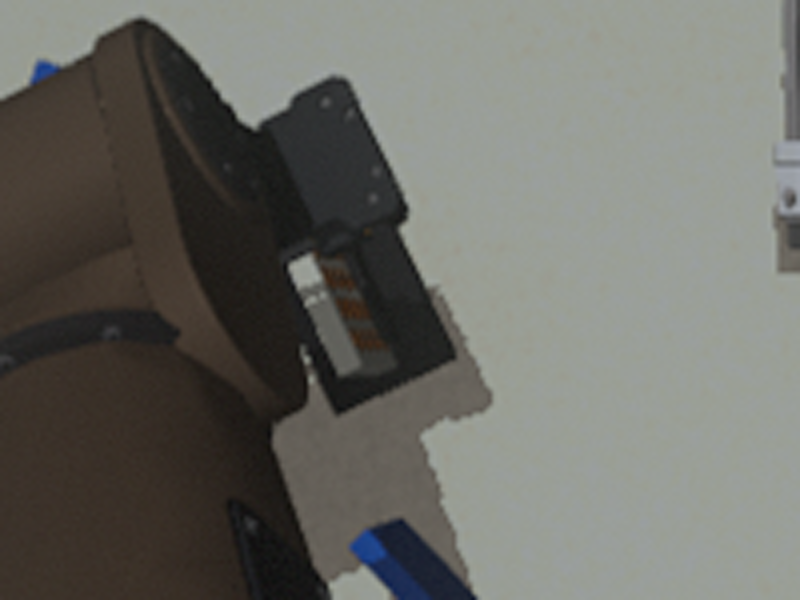

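View pics/side1.png

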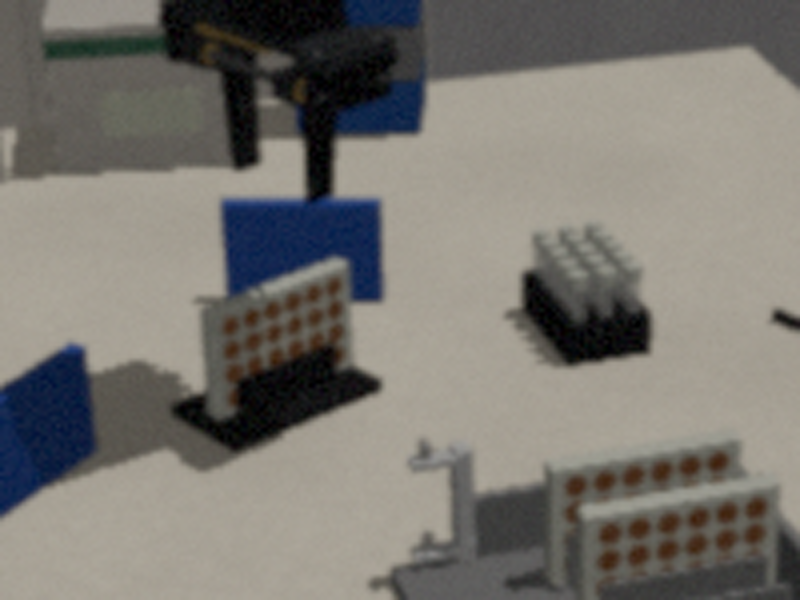

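The open fingers (side crop 245,160 and 320,195) line up along the white plate's normal, and nothing is near. I'll correct the offset and descend.

Call:
arm_command([
  {"dx": 0.005,"dy": 0.012,"dz": 0,"rx": -0.002,"ry": -0.003,"rz": 0.003,"claw": -0.3},
  {"dx": 0,"dy": 0,"dz": 0.05,"rx": 0,"ry": 0,"rz": 0,"claw": -0.3},
  {"dx": 0,"dy": 0,"dz": 0.05,"rx": 0,"ry": 0,"rz": 0,"claw": -0.3},
  {"dx": 0,"dy": 0,"dz": 0.02,"rx": 0,"ry": 0,"rz": 0,"claw": -0.3},
  {"dx": 0,"dy": 0,"dz": 0,"rx": 0,"ry": 0,"rz": 0,"claw": -0.3},
])

```text
t: 2.33
eef_pos: [426.2, 330.6, 79.6]
tcp_rot: [3.14, 0.002, -2.661]
ft_force: [0.2, 0.5, 0.4]
opening: 0.656
```

```bash
python3 go.py 433.7 321.4 59 3.611
```

```text
t 2.33 tcp [426.2 330.6  79.6] [ 3.1398e+00  2.4000e-03 -2.6615e+00] F [0.2 0.5 0.4] op 0.656
d [-0.003  -0.0146  0.0257] rows 0.3 r [0.0011 0.0015 0.0068] rows 0.1
```

Call:
arm_command([
  {"dx": -0.003,"dy": -0.0146,"dz": 0,"rx": 0,"ry": 0,"rz": 0.006,"claw": -0.3},
])

```text
t: 2.45
eef_pos: [433.1, 322.3, 80.3]
tcp_rot: [3.14, 0.003, -2.669]
ft_force: [0.5, -0.5, -0.1]
opening: 0.654
```

```bash
python3 go.py 433.7 321.4 59 3.611
```

```text
t 2.45 tcp [433.1 322.3  80.3] [ 3.1396e+00  3.1000e-03 -2.6690e+00] F [ 0.5 -0.5 -0.1] op 0.654
d [-0.     -0.0014  0.0266] rows 0.3 r [0.0013 0.002  0.0021] rows 0.0
```

Call:
arm_command([
  {"dx": 0,"dy": 0,"dz": 0,"rx": 0,"ry": 0,"rz": 0,"claw": -0.3},
])

```text
t: 2.58
eef_pos: [433.7, 322.2, 81.1]
tcp_rot: [3.14, 0.004, -2.669]
ft_force: [0.5, -0.5, -0.4]
opening: 0.648
```

```bash
python3 go.py 433.7 321.4 59 3.611
```

```text
t 2.58 tcp [433.7 322.2  81.1] [ 3.1396  0.0045 -2.6695] F [ 0.5 -0.5 -0.4] op 0.648
d [ 0.0006 -0.001   0.0276] rows 0.4 r [0.0013 0.0028 0.0017] rows 0.0
```

Call:
arm_command([
  {"dx": 0,"dy": -0.001,"dz": 0.0276,"rx": 0.001,"ry": 0.003,"rz": 0.002,"claw": -0.3},
  {"dx": 0,"dy": 0,"dz": 0,"rx": 0,"ry": 0,"rz": 0,"claw": -0.3},
  {"dx": 0,"dy": 0,"dz": 0,"rx": 0,"ry": 0,"rz": 0,"claw": 1},
  {"dx": 0,"dy": 0,"dz": 0,"rx": 0,"ry": 0,"rz": 0,"claw": 1},
  {"dx": 0,"dy": 0,"dz": 0,"rx": 0,"ry": 0,"rz": 0,"claw": 1},
  {"dx": 0,"dy": 0,"dz": 0,"rx": 0,"ry": 0,"rz": 0,"claw": 1},
  {"dx": 0,"dy": 0,"dz": 0,"rx": 0,"ry": 0,"rz": 0,"claw": 1},
  {"dx": 0,"dy": 0,"dz": 0,"rx": 0,"ry": 0,"rz": 0,"claw": 1},
])

```text
t: 3.58
eef_pos: [435.7, 322.3, 63.1]
tcp_rot: [3.141, 0.006, -2.674]
ft_force: [-1.1, -1.1, -1.2]
opening: 0.159
```

```bash
python3 go.py 433.7 321.4 180 3.611
```

```text
t 3.58 tcp [435.7 322.3  63.1] [ 3.1407  0.0062 -2.6735] F [-1.1 -1.1 -1.2] op 0.159
d [ 0.0019  0.0003 -0.1462] rows 1.9 r [ 0.0006  0.004  -0.0009] rows 0.0
```

Gripped: the opening of 0.159 is 15.1 mm, the plate thickness. Lifting.

Call:
arm_command([
  {"dx": 0,"dy": 0,"dz": -0.03,"rx": 0,"ry": 0,"rz": 0,"claw": 1},
  {"dx": 0,"dy": 0,"dz": -0.05,"rx": 0,"ry": 0,"rz": 0,"claw": 1},
  {"dx": 0,"dy": 0,"dz": -0.05,"rx": 0,"ry": 0,"rz": 0,"claw": 1},
  {"dx": 0,"dy": 0,"dz": -0.04,"rx": 0,"ry": 0,"rz": 0,"claw": 1},
  {"dx": 0,"dy": 0,"dz": 0,"rx": 0,"ry": 0,"rz": 0.1,"claw": 1},
  {"dx": 0,"dy": 0,"dz": 0,"rx": 0,"ry": 0,"rz": 0.1,"claw": 1},
  {"dx": 0,"dy": 0,"dz": 0,"rx": 0,"ry": 0,"rz": 0.07,"claw": 1},
  {"dx": 0,"dy": 0,"dz": 0,"rx": 0,"ry": 0,"rz": 0,"claw": 1},
])

```text
t: 4.58
eef_pos: [434.2, 321.3, 202.7]
tcp_rot: [3.139, 0.003, -3.11]
ft_force: [-0.6, 0.5, -1.6]
opening: 0.157
```

```bash
python3 go.py 611.3 -107.6 200 3.1756
```

```text
t 4.58 tcp [434.2 321.3 202.7] [ 3.1395e+00  2.8000e-03 -3.1095e+00] F [-0.6  0.5 -1.6] op 0.157
d [-0.2041 -0.543   0.0028] rows 7.0 r [ 0.0013  0.0018 -0.0012] rows 0.0
```

Call:
arm_command([
  {"dx": -0.022,"dy": -0.05,"dz": 0,"rx": 0,"ry": 0,"rz": 0,"claw": 1},
  {"dx": -0.022,"dy": -0.06,"dz": 0,"rx": 0,"ry": 0,"rz": 0,"claw": 1},
  {"dx": -0.022,"dy": -0.06,"dz": 0,"rx": 0,"ry": 0,"rz": 0,"claw": 1},
  {"dx": -0.022,"dy": -0.06,"dz": 0,"rx": 0,"ry": 0,"rz": 0,"claw": 1},
  {"dx": -0.022,"dy": -0.06,"dz": 0,"rx": 0,"ry": 0,"rz": 0,"claw": 1},
  {"dx": -0.022,"dy": -0.06,"dz": 0,"rx": 0,"ry": 0,"rz": 0,"claw": 1},
  {"dx": -0.022,"dy": -0.06,"dz": 0,"rx": 0,"ry": 0,"rz": 0,"claw": 1},
  {"dx": -0.022,"dy": -0.06,"dz": 0,"rx": 0,"ry": 0,"rz": 0,"claw": 1},
  {"dx": -0.018,"dy": -0.04,"dz": 0,"rx": 0,"ry": 0,"rz": 0,"claw": 1},
  {"dx": 0,"dy": -0.015,"dz": 0,"rx": 0,"ry": 0,"rz": 0,"claw": 1},
])

```text
t: 5.82
eef_pos: [613.0, -103.6, 200.3]
tcp_rot: [3.139, 0.001, -3.076]
ft_force: [-0.4, -0.2, -0.9]
opening: 0.156
```

```bash
python3 go.py 611.3 -107.6 200 3.1756
```

```text
t 5.83 tcp [ 613.  -103.6  200.3] [ 3.1390e+00  9.0000e-04 -3.0759e+00] F [-0.4 -0.2 -0.9] op 0.156
d [ 0.0024 -0.0049  0.0004] rows 0.1 r [0.0017 0.0005 0.0202] rows 0.2
```

Call:
arm_command([
  {"dx": 0.002,"dy": -0.005,"dz": 0,"rx": 0.001,"ry": 0,"rz": 0.02,"claw": 1},
  {"dx": 0,"dy": 0,"dz": 0.05,"rx": 0,"ry": 0,"rz": 0,"claw": 1},
  {"dx": 0,"dy": 0,"dz": 0.045,"rx": 0,"ry": 0,"rz": 0,"claw": 1},
  {"dx": 0,"dy": 0,"dz": 0,"rx": 0,"ry": 0,"rz": 0,"claw": 1},
  {"dx": 0,"dy": 0,"dz": 0,"rx": 0,"ry": 0,"rz": 0,"claw": 1},
])

```text
t: 6.45
eef_pos: [610.1, -104.2, 124.8]
tcp_rot: [3.141, 0.002, -3.107]
ft_force: [-0.8, -0.5, -0.1]
opening: 0.155
```

```bash
python3 go.py 611.3 -107.6 65 3.1756;  python3 - <<'E'
from h import *
from cell import env
p,d=env.read_camera('top');np.savez('top2.npz',p=p,d=d)
cv2.imwrite('pics/top2.png',cv2.resize(p[120:255,290:470,::-1],(800,600),interpolation=cv2.INTER_CUBIC))
p,d=env.read_camera('side');np.savez('side2.npz',p=p,d=d)
cv2.imwrite('pics/side2.png',cv2.resize(p[190:325,300:480,::-1],(800,600),interpolation=cv2.INTER_CUBIC))
print(env.state()['eef_pos'])
E
```

```text
t 6.45 tcp [ 610.1 -104.2  124.8] [ 3.1405e+00  1.8000e-03 -3.1066e+00] F [-0.8 -0.5 -0.1] op 0.155
d [-0.0012 -0.0043  0.0748] rows 1.0 r [0.0007 0.0012 0.0006] rows 0.0
[ 610.14471626 -104.45040651  124.9336033 ]
```

View pics/top2.png

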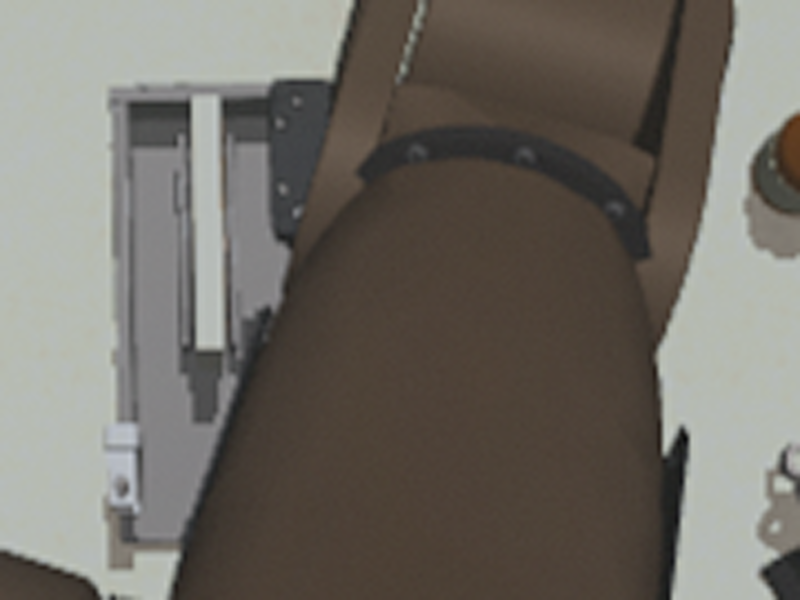

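View pics/side2.png

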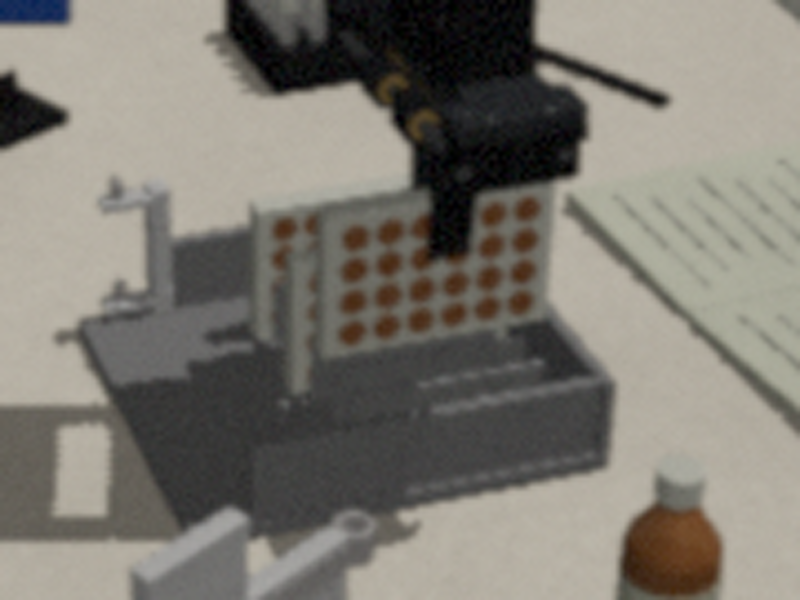

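```bash
cat >> h.py <<'E'
YAW=0.034
def carrier(gu=476.3,cn=-68.4,yaw=YAW):
    """returns fn mapping gateway-frame (x,y,z above bench) -> world"""
    ex=np.array([np.cos(yaw),np.sin(yaw)]);ey=np.array([-np.sin(yaw),np.cos(yaw)])
    return lambda x,y,z: np.array([*(ex*(gu+x)+ey*(cn+y)),z])
E
python3 - <<'E'
from h import *
from cell import env
g=carrier()
print('pin',g(0,105,0),'slot',g(130,-60,0),'gateway',g(0,0,0))
def draw(img,c,segs,roi,name,sc):
    u0,v0,w,h=roi; o=cv2.resize(img[v0:v0+h,u0:u0+w,::-1],None,fx=sc,fy=sc,interpolation=cv2.INTER_CUBIC)
    for a,b,col in segs:
        A,B=[tuple(int(round(k)) for k in ((proj(c,q)-[u0,v0]+.5)*sc)) for q in (a,b)]
        cv2.line(o,A,B,col,1)
    cv2.imwrite(name,o)
def box(f,x0,x1,y0,y1,z0,z1,col):
    S=[]
    for y in (y0,y1):
        P=[f(x0,y,z0),f(x1,y,z0),f(x1,y,z1),f(x0,y,z1)]
        S+= [(P[i],P[(i+1)%4],col) for i in range(4)]
    return S
S=box(g,-27.5,207.5,-110,110,0,12,(0,255,0))
S+=box(g,66,194,-7.5,7.5,12,98,(0,255,255))
for k in (-1,1):S+=box(g,75,185,-60+k*10.5,-60+k*14.5,12,52,(255,255,0))
S+=[(g(-4,105,90.5),g(4,105,90.5),(0,0,255)),(g(0,105,90.5),g(0,105,105.5),(0,0,255)),(g(0,105,22.5),g(0,105,37.5),(0,0,255))]
st=env.state();yw=st['tcp_rot'][2]+np.pi
px,py,pz=st['eef_pos'];e=np.array([np.cos(yw),np.sin(yw)]);m=np.array([-e[1],e[0]])
pl=lambda x,y,z:np.array([*(np.array([px,py])+e*x+m*y),z])
S2=box(pl,-66,62,-7.5,7.5,pz-53,pz+33,(255,0,255))
draw(np.load('side2.npz')['p'],env.get_calibration('side'),S+S2,(300,190,180,135),'pics/ov_s.png',4.4)
draw(np.load('top0.npz')['p'],env.get_calibration('top'),S,(295,120,135,135),'pics/ov_t.png',4.4)
E
```

```text
pin [474.78056486  52.76992734   0.        ] slot [ 610.3143513  -107.71556339    0.        ] gateway [478.34987708 -52.16938851   0.        ]
```

View pics/ov_s.png

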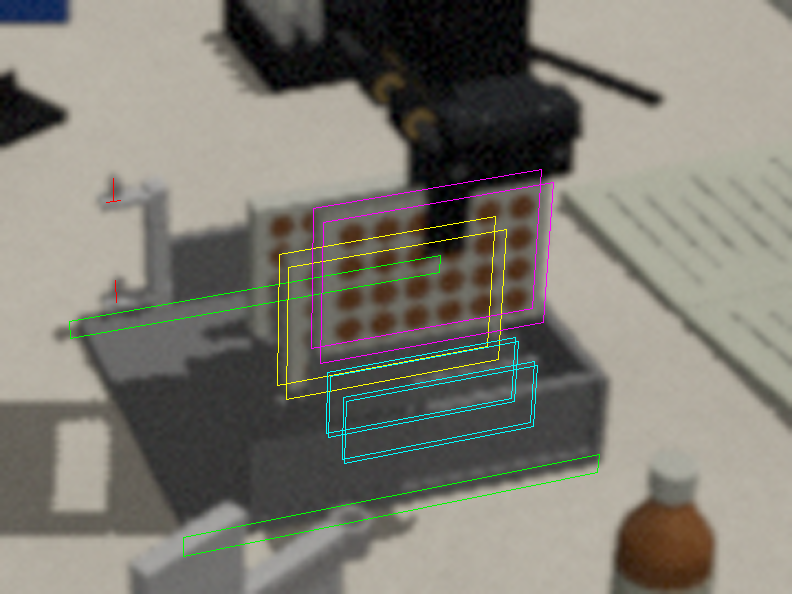

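View pics/ov_t.png

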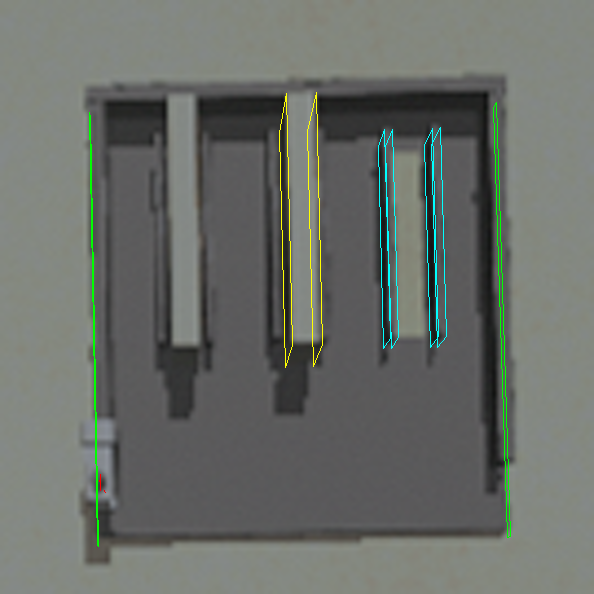

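```bash
cat >> h.py <<'E'
def draw(img,c,segs,roi,name,sc):
    u0,v0,w,h=roi; o=cv2.resize(img[v0:v0+h,u0:u0+w,::-1],None,fx=sc,fy=sc,interpolation=cv2.INTER_CUBIC)
    o=np.clip(o.astype(float)*1.4,0,255).astype(np.uint8)
    for a,b,col in segs:
        A,B=[tuple(int(round(k)) for k in ((proj(c,q)-[u0,v0]+.5)*sc)) for q in (a,b)]
        cv2.line(o,A,B,col,1)
    cv2.imwrite(name,o)
def box(f,x0,x1,y0,y1,z0,z1,col):
    S=[]
    for y in (y0,y1):
        P=[f(x0,y,z0),f(x1,y,z0),f(x1,y,z1),f(x0,y,z1)]
        S+= [(P[i],P[(i+1)%4],col) for i in range(4)]
    return S
E
python3 - <<'E'
from h import *
from cell import env
g=carrier()
S=box(g,-27.5,207.5,-110,110,0,12,(0,255,0))
S+=box(g,8,207.5,-110,-110,12,57,(0,255,0))
S+=box(g,66,194,-7.5,7.5,12,98,(0,255,255))
S+=box(g,66,194,52.5,67.5,12,98,(0,255,255))
for k in (-1,1):S+=box(g,75,185,-60+k*10.5,-60+k*14.5,12,52,(255,255,0))
S+=[(g(-4,105,90.5),g(4,105,90.5),(0,0,255)),(g(0,105,90.5),g(0,105,105.5),(0,0,255)),(g(0,105,22.5),g(0,105,37.5),(0,0,255))]
draw(np.load('side0.npz')['p'],env.get_calibration('side'),S,(305,220,145,108),'pics/ov_s0.png',5.5)
E
```

```text
(no output)
```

View pics/ov_s0.png

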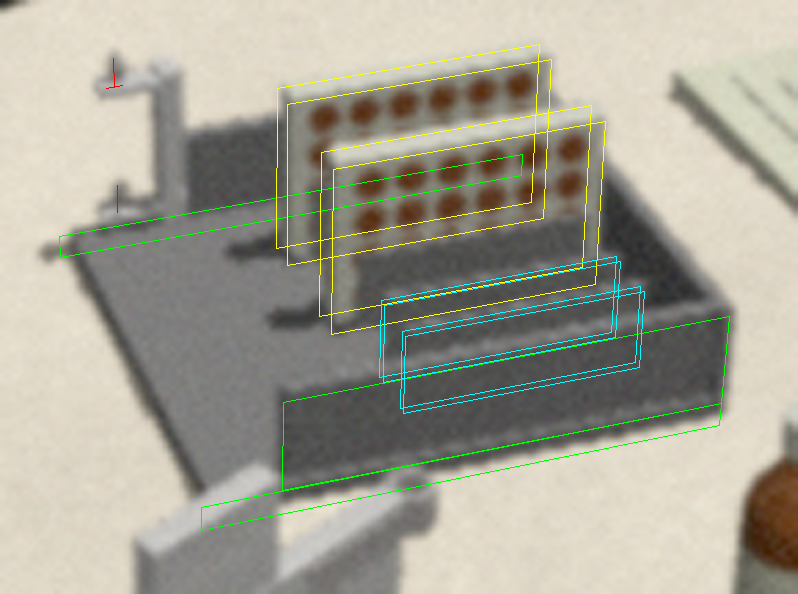

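Run:
```python
from h import *
from cell import env
g=carrier();c=env.get_calibration('side');ct=env.get_calibration('top')
def res(im,c,A,B,name,half=3.5,sign=0):
    a,b=proj(c,A),proj(c,B);t=(b-a)/np.linalg.norm(b-a);n=np.array([-t[1],t[0]])
    a2,b2=a+.12*(b-a),b-.12*(b-a)
    p,q,sd,k=edge(im,a2,b2,half=half,sign=sign)
    print(name,'n',n.round(2),'off',round(((p-a2)@n+(q-b2)@n)/2,2),'tilt',round((q-b2)@n-(p-a2)@n,2),'sd',sd.round(2),k)
s0=np.load('side0.npz')['p'];s2=np.load('side2.npz')['p'];t0=np.load('top0.npz')['p']
print('--side0 carrier')
res(s0,c,g(8,-110,57),g(207,-110,57),'wall top outer')
res(s0,c,g(8,-110,0),g(207,-110,0),'wall bottom')
res(s0,c,g(207.5,-110,12),g(207.5,-110,50),'wall back corner')
res(s0,c,g(8,-110,20),g(8,-110,50),'wall front')
res(s0,c,g(-27.5,110,12),g(-27.5,-60,12),'slab front')
for y,n in((0,'B'),(60,'A')):
    res(s0,c,g(66,y+7.5,98),g(194,y+7.5,98),n+' top rear')
    res(s0,c,g(194,y-7.5,60),g(194,y-7.5,98),n+' right')
    res(s0,c,g(66,y+7.5,25),g(66,y+7.5,98),n+' left rear')
px,py,pz=610.14,-104.45,124.93;yw=-3.1066+np.pi
e=np.array([np.cos(yw),np.sin(yw)]);m=np.array([-e[1],e[0]])
pl=lambda x,y,z:np.array([*(np.array([px,py])+e*x+m*y),z])
print('--side2 held')
res(s2,c,pl(-66,-7.5,pz-53),pl(62,-7.5,pz-53),'bottom')
res(s2,c,pl(-66,-7.5,pz-53),pl(-66,-7.5,pz+33),'left')
res(s2,c,pl(62,-7.5,pz-53),pl(62,-7.5,pz+33),'right')
res(s2,c,pl(-66,7.5,pz+33),pl(-15,7.5,pz+33),'top rear L')
X=g(130,-60,60)
for d in np.eye(3): print(d,(proj(c,X+10*d)-proj(c,X)).round(2))
print('--top0')
res(t0,ct,g(-27.5,100,12),g(-27.5,-100,12),'front')
res(t0,ct,g(207.5,100,57),g(207.5,-100,57),'back')
res(t0,ct,g(30,-110,57),g(200,-110,57),'right')
res(t0,ct,g(60,110,57),g(200,110,57),'left')
```

```text
--side0 carrier
wall top outer n [0.19 0.98] off -1.23 tilt 0.28 sd 0.17 25
wall bottom n [0.2  0.98] off -1.66 tilt 0.12 sd 0.11 27
wall back corner n [1.   0.09] off 0.8 tilt 0.41 sd 0.12 30
wall front n [1. 0.] off -0.99 tilt 1.02 sd 0.13 24
slab front n [-0.89  0.46] off 0.5 tilt -0.08 sd 0.11 30
B top rear n [0.17 0.99] off -0.78 tilt 0.01 sd 0.13 26
B right n [1.   0.06] off 0.99 tilt -2.45 sd 0.36 25
B left rear n [1.   0.01] off 0.91 tilt -1.04 sd 2.24 40
A top rear n [0.16 0.99] off 2.68 tilt -0.52 sd 0.13 26
A right n [1.   0.05] off -1.49 tilt 3.93 sd 0.28 21
A left rear n [1. 0.] off 1.74 tilt -2.02 sd 0.13 20
--side2 held
bottom n [0.18 0.98] off -1.33 tilt 0.1 sd 0.13 25
left n [1.   0.02] off 1.68 tilt 0.85 sd 1.64 40
right n [1.   0.07] off -0.94 tilt 0.3 sd 0.12 20
top rear L n [0.17 0.99] off -1.32 tilt 0.32 sd 0.12 32
[1. 0. 0.] [ 3.98 -0.66]
[0. 1. 0.] [-1.49 -2.21]
[0. 0. 1.] [ 0.17 -3.56]
--top0
front n [0.02 1.  ] off -0.06 tilt -0.01 sd 0.14 30
back n [0.03 1.  ] off 1.94 tilt 0.15 sd 0.11 21
right n [ 1.   -0.03] off -0.99 tilt -0.31 sd 0.14 28
left n [ 1.   -0.02] off 0.41 tilt -0.39 sd 0.14 28
```

The held plate and the carrier show the same side-camera bias, about -1.3 px each, so robot and carrier agree across the slot. Correcting and lowering.

Call:
arm_command([
  {"dx": -0.001,"dy": -0.004,"dz": 0.002,"rx": 0,"ry": 0.001,"rz": 0,"claw": 1},
  {"dx": 0,"dy": 0,"dz": 0.001,"rx": 0,"ry": 0,"rz": 0,"claw": 1},
])

```text
t: 6.8
eef_pos: [611.7, -107.9, 124.3]
tcp_rot: [-3.142, 0.003, -3.107]
ft_force: [-0.2, 0.1, -0.5]
opening: 0.159
```

```bash
python3 go.py 611.3 -107.6 110 3.1756
```

```text
t 6.8 tcp [ 611.7 -107.9  124.3] [-3.1416  0.0033 -3.1065] F [-0.2  0.1 -0.5] op 0.159
d [0.0006 0.0004 0.0179] rows 0.2 r [-0.      0.0021  0.0007] rows 0.0
```

Call:
arm_command([
  {"dx": 0,"dy": 0,"dz": 0.015,"rx": 0,"ry": 0.002,"rz": 0.0005,"claw": 1},
  {"dx": 0,"dy": 0,"dz": 0.015,"rx": 0,"ry": 0,"rz": 0,"claw": 1},
  {"dx": 0,"dy": 0,"dz": 0.008,"rx": 0,"ry": 0,"rz": 0,"claw": 1},
])

```text
t: 7.18
eef_pos: [611.8, -108.1, 92.1]
tcp_rot: [-3.141, 0.0, -3.108]
ft_force: [0.1, 0.0, -1.2]
opening: 0.155
```

```bash
python3 go.py 611.3 -107.6 65 3.1756
```

```text
t 7.17 tcp [ 611.8 -108.1   92.1] [-3.1415e+00  4.0000e-04 -3.1077e+00] F [ 0.1  0.  -1.2] op 0.155
d [0.0006 0.0006 0.0339] rows 0.4 r [-0.0001  0.0003 -0.0001] rows 0.0
```

The plate's lower edge is now between the fins with no contact force. Going down.

Call:
arm_command([
  {"dx": 0,"dy": 0,"dz": 0.015,"rx": 0,"ry": 0,"rz": 0,"claw": 1},
  {"dx": 0,"dy": 0,"dz": 0.012,"rx": 0,"ry": 0,"rz": 0,"claw": 1},
  {"dx": 0,"dy": 0,"dz": 0.004,"rx": 0,"ry": 0,"rz": 0,"claw": 1},
  {"dx": 0,"dy": 0,"dz": 0.002,"rx": 0,"ry": 0,"rz": 0,"claw": 1},
])

```text
t: 7.68
eef_pos: [611.1, -107.9, 64.8]
tcp_rot: [3.141, -0.001, -3.108]
ft_force: [-11.3, 2.0, 31.8]
opening: 0.156
```

Call:
arm_command([
  {"dx": 0,"dy": 0,"dz": 0.003,"rx": 0,"ry": 0,"rz": 0,"claw": 1},
])

```text
t: 7.8
eef_pos: [611.1, -107.9, 64.9]
tcp_rot: [-3.142, -0.0, -3.108]
ft_force: [-11.4, 3.1, 30.7]
opening: 0.158
```

The plate is on the floor: 31 N reaction at TCP z 64.9, where 65 was expected. I'll open a little and retreat upward.

Call:
arm_command([
  {"dx": 0,"dy": 0,"dz": -0.001,"rx": 0,"ry": 0,"rz": 0,"claw": 0.25},
  {"dx": 0,"dy": 0,"dz": 0,"rx": 0,"ry": 0,"rz": 0,"claw": 0.25},
  {"dx": 0,"dy": 0,"dz": 0,"rx": 0,"ry": 0,"rz": 0,"claw": 0.25},
  {"dx": 0,"dy": 0,"dz": -0.02,"rx": 0,"ry": 0,"rz": 0,"claw": 0.25},
  {"dx": 0,"dy": 0,"dz": -0.05,"rx": 0,"ry": 0,"rz": 0,"claw": 0.25},
  {"dx": 0,"dy": 0,"dz": -0.06,"rx": 0,"ry": 0,"rz": 0,"claw": 0.25},
  {"dx": 0,"dy": 0,"dz": -0.06,"rx": 0,"ry": 0,"rz": 0,"claw": 0},
  {"dx": 0,"dy": 0,"dz": -0.05,"rx": 0,"ry": 0,"rz": 0,"claw": 0},
])

```text
t: 8.8
eef_pos: [610.4, -107.7, 264.8]
tcp_rot: [3.141, -0.003, -3.108]
ft_force: [0.3, 0.3, -0.5]
opening: 0.489
```

```bash
python3 go.py 406 -348.4 250 0.516
python3 - <<'E'
from h import *
from cell import env
p,d=env.read_camera('side');np.savez('side3.npz',p=p,d=d)
cv2.imwrite('pics/side3.png',cv2.resize(p[190:325,300:480,::-1],(800,600),interpolation=cv2.INTER_CUBIC))
E
```

```text
t 8.8 tcp [ 610.4 -107.7  264.8] [ 3.1408e+00 -3.1000e-03 -3.1076e+00] F [ 0.3  0.3 -0.5] op 0.489
d [ 0.2655 -0.292   0.0191] rows 3.7 r [-2.4000e-03 -1.3000e-03  1.6932e+00] rows 14.3
```

View pics/side3.png

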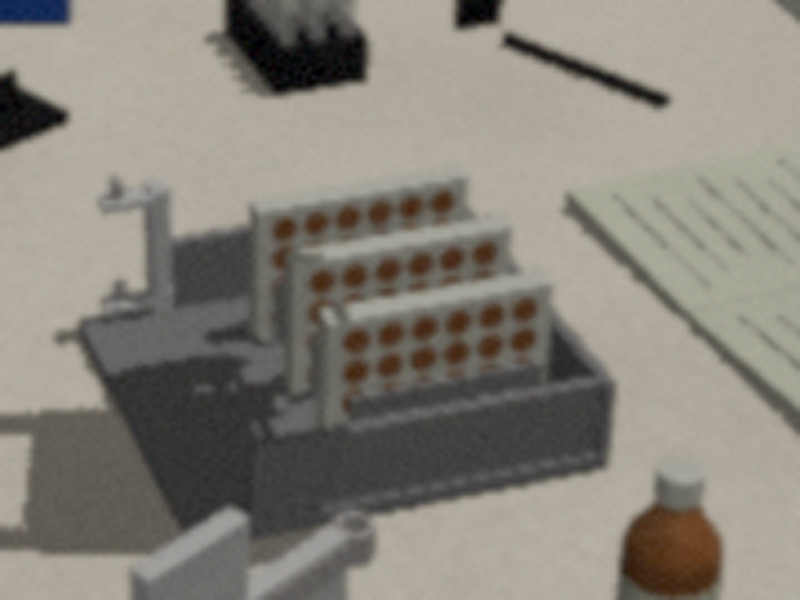

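The plate stands in its slot in line with the other two (crop 330–550, 290–420). On to the gate: translate, then turn.

Call:
arm_command([
  {"dx": 0.044,"dy": -0.048,"dz": 0.003,"rx": 0,"ry": 0,"rz": 0,"claw": -0.2},
  {"dx": 0.044,"dy": -0.048,"dz": 0.003,"rx": 0,"ry": 0,"rz": 0,"claw": -0.2},
  {"dx": 0.044,"dy": -0.048,"dz": 0.003,"rx": 0,"ry": 0,"rz": 0,"claw": -0.2},
  {"dx": 0.044,"dy": -0.048,"dz": 0.003,"rx": 0,"ry": 0,"rz": 0,"claw": -0.2},
  {"dx": 0.044,"dy": -0.048,"dz": 0.003,"rx": 0,"ry": 0,"rz": 0,"claw": -0.2},
  {"dx": 0.03,"dy": -0.03,"dz": 0.003,"rx": 0,"ry": 0,"rz": 0,"claw": -0.2},
  {"dx": 0,"dy": 0,"dz": 0,"rx": 0,"ry": 0,"rz": 0.11,"claw": -0.2},
  {"dx": 0,"dy": 0,"dz": 0,"rx": 0,"ry": 0,"rz": 0.11,"claw": -0.2},
  {"dx": 0,"dy": 0,"dz": 0,"rx": 0,"ry": 0,"rz": 0.11,"claw": -0.2},
  {"dx": 0,"dy": 0,"dz": 0,"rx": 0,"ry": 0,"rz": 0.11,"claw": -0.2},
])

```text
t: 10.1
eef_pos: [412.9, -337.6, 264.0]
tcp_rot: [3.139, 0.015, 2.465]
ft_force: [-0.2, 0.1, 0.4]
opening: 0.604
```

Call:
arm_command([
  {"dx": 0,"dy": 0,"dz": 0,"rx": 0,"ry": 0,"rz": 0.11,"claw": -0.2},
  {"dx": 0,"dy": 0,"dz": 0,"rx": 0,"ry": 0,"rz": 0.11,"claw": -0.2},
  {"dx": 0,"dy": 0,"dz": 0,"rx": 0,"ry": 0,"rz": 0.11,"claw": -0.2},
  {"dx": 0,"dy": 0,"dz": 0,"rx": 0,"ry": 0,"rz": 0.11,"claw": -0.2},
  {"dx": 0,"dy": 0,"dz": 0,"rx": 0,"ry": 0,"rz": 0.11,"claw": -0.2},
  {"dx": 0,"dy": 0,"dz": 0,"rx": 0,"ry": 0,"rz": 0.11,"claw": -0.2},
  {"dx": 0,"dy": 0,"dz": 0,"rx": 0,"ry": 0,"rz": 0.11,"claw": -0.2},
  {"dx": 0,"dy": 0,"dz": 0,"rx": 0,"ry": 0,"rz": 0.11,"claw": -0.2},
])

```text
t: 11.1
eef_pos: [412.2, -336.9, 269.7]
tcp_rot: [3.121, 0.001, 1.035]
ft_force: [-0.3, 0.4, -0.0]
opening: 0.599
```

```bash
python3 go.py 406 -348.4 250 0.516
```

```text
t 11.1 tcp [ 412.2 -336.9  269.7] [3.1214e+00 1.2000e-03 1.0352e+00] F [-0.3  0.4 -0. ] op 0.599
d [-0.0163  0.0002  0.0247] rows 0.3 r [ 0.0128 -0.0026  0.3305] rows 2.8
```

Call:
arm_command([
  {"dx": -0.016,"dy": 0,"dz": 0,"rx": 0.008,"ry": 0,"rz": 0.11,"claw": -0.2},
  {"dx": 0,"dy": 0,"dz": 0,"rx": 0.005,"ry": 0,"rz": 0.11,"claw": -0.2},
  {"dx": 0,"dy": 0,"dz": 0,"rx": 0,"ry": 0,"rz": 0.1,"claw": -0.2},
  {"dx": 0,"dy": 0,"dz": 0.001,"rx": 0,"ry": 0,"rz": 0,"claw": -0.2},
])

```text
t: 11.6
eef_pos: [405.2, -347.9, 271.7]
tcp_rot: [3.14, -0.002, 0.516]
ft_force: [-0.1, -0.7, -0.9]
opening: 0.601
```

```bash
python3 go.py 406 -348.4 180 0.516
```

```text
t 11.6 tcp [ 405.2 -347.9  271.7] [ 3.1405e+00 -2.1000e-03  5.1610e-01] F [-0.1 -0.7 -0.9] op 0.601
d [0.0003 0.0009 0.1146] rows 1.5 r [ 0.0007 -0.0013  0.0001] rows 0.0
```

Call:
arm_command([
  {"dx": 0,"dy": 0.0009,"dz": 0.05,"rx": 0,"ry": -0.001,"rz": 0,"claw": -0.2},
  {"dx": 0,"dy": 0,"dz": 0.05,"rx": 0,"ry": 0,"rz": 0,"claw": -0.2},
  {"dx": 0,"dy": 0,"dz": 0.025,"rx": 0,"ry": 0,"rz": 0,"claw": -0.2},
  {"dx": 0,"dy": 0,"dz": 0.001,"rx": 0,"ry": 0,"rz": 0,"claw": -0.2},
])

```text
t: 12.1
eef_pos: [406.1, -348.8, 170.4]
tcp_rot: [3.137, -0.001, 0.533]
ft_force: [-0.5, 0.2, -0.3]
opening: 0.6
```

```bash
python3 go.py 406 -348.4 117 0.516;python3 - <<'E'
from h import *
from cell import env
p,d=env.read_camera('side');np.savez('side4.npz',p=p,d=d)
cv2.imwrite('pics/side4.png',cv2.resize(p[270:405,270:450,::-1],(800,600),interpolation=cv2.INTER_CUBIC))
E
```

```text
t 12.1 tcp [ 406.1 -348.8  170.4] [ 3.137e+00 -1.200e-03  5.326e-01] F [-0.5  0.2 -0.3] op 0.6
d [ 0.     -0.0009  0.0667] rows 0.9 r [ 0.0029 -0.0008  0.0106] rows 0.1
```

View pics/side4.png

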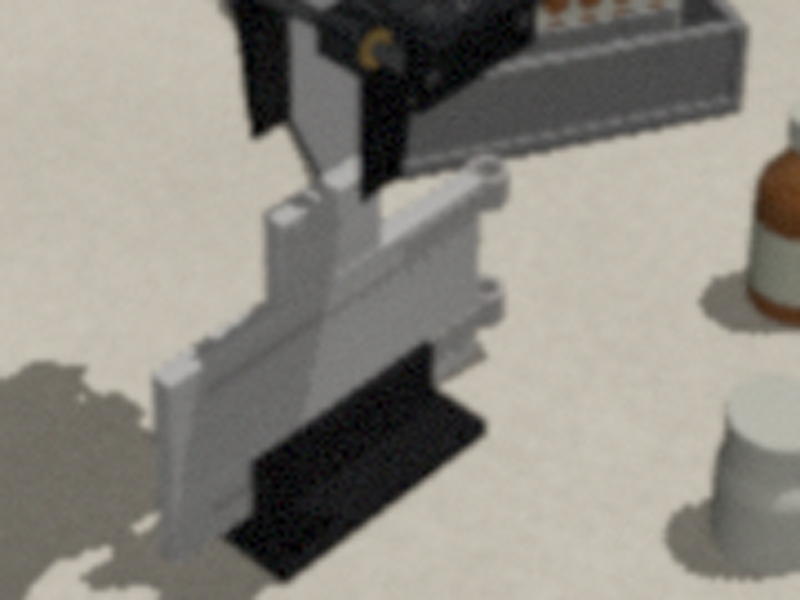

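The open fingers (crop 265,130 and 385,190) straddle the tab (centred at about 325,190), so I'll descend and grip.

Call:
arm_command([
  {"dx": 0,"dy": -0.0009,"dz": 0.035,"rx": 0.003,"ry": -0.001,"rz": 0.0106,"claw": -0.2},
  {"dx": 0,"dy": 0,"dz": 0.031,"rx": 0,"ry": 0,"rz": 0,"claw": -0.2},
  {"dx": 0,"dy": 0,"dz": 0.001,"rx": 0,"ry": 0,"rz": 0,"claw": -0.2},
])

```text
t: 12.52
eef_pos: [407.7, -350.1, 120.5]
tcp_rot: [3.134, -0.001, 0.52]
ft_force: [0.2, 0.6, 0.6]
opening: 0.6
```

```bash
python3 go.py 406 -348.4 117 0.516
```

```text
t 12.53 tcp [ 407.7 -350.1  120.5] [ 3.1342e+00 -1.3000e-03  5.2020e-01] F [0.2 0.6 0.6] op 0.6
d [-0.0008 -0.003   0.0043] rows 0.1 r [ 0.0047 -0.0008  0.0027] rows 0.0
```

Call:
arm_command([
  {"dx": -0.001,"dy": -0.003,"dz": 0.003,"rx": 0.005,"ry": -0.001,"rz": 0.0027,"claw": -0.2},
  {"dx": 0,"dy": 0,"dz": 0.001,"rx": 0,"ry": 0,"rz": 0,"claw": -0.2},
])

```text
t: 12.78
eef_pos: [406.5, -349.2, 119.6]
tcp_rot: [3.139, -0.0, 0.517]
ft_force: [0.6, -0.1, 0.2]
opening: 0.603
```

```bash
python3 go.py 406 -348.4 117 0.516
```

```text
t 12.78 tcp [ 406.5 -349.2  119.6] [ 3.1392e+00 -4.0000e-04  5.1680e-01] F [ 0.6 -0.1  0.2] op 0.603
d [-0.     -0.0012  0.0033] rows 0.0 r [ 0.0015 -0.0002  0.0005] rows 0.0
```

Call:
arm_command([
  {"dx": 0,"dy": -0.001,"dz": 0.003,"rx": 0.0015,"ry": 0,"rz": 0.0005,"claw": 1},
  {"dx": 0,"dy": 0,"dz": 0.001,"rx": 0,"ry": 0,"rz": 0,"claw": 1},
  {"dx": 0,"dy": 0,"dz": 0.0005,"rx": 0,"ry": 0,"rz": 0,"claw": 1},
  {"dx": 0,"dy": 0,"dz": 0.0005,"rx": 0,"ry": 0,"rz": 0,"claw": 1},
  {"dx": 0,"dy": 0,"dz": 0,"rx": 0,"ry": 0,"rz": 0,"claw": 1},
  {"dx": 0,"dy": 0,"dz": 0,"rx": 0,"ry": 0,"rz": 0,"claw": 1},
  {"dx": 0,"dy": 0,"dz": 0,"rx": 0,"ry": 0,"rz": 0,"claw": 1},
])

```text
t: 13.65
eef_pos: [406.4, -348.8, 116.7]
tcp_rot: [3.14, -0.001, 0.516]
ft_force: [-0.1, -0.6, 0.2]
opening: 0.129
```

```bash
python3 go.py 406 -348.4 190 0.516
```

```text
t 13.65 tcp [ 406.4 -348.8  116.7] [ 3.1399e+00 -8.0000e-04  5.1640e-01] F [-0.1 -0.6  0.2] op 0.129
d [-0.0001 -0.0005 -0.0917] rows 1.2 r [ 0.0011 -0.0005  0.0003] rows 0.0
```

Gripped: 0.129 is 12.2 mm, the tab thickness. Lifting high, then turning.

Call:
arm_command([
  {"dx": 0,"dy": 0,"dz": -0.02,"rx": 0,"ry": 0,"rz": 0,"claw": 1},
  {"dx": 0,"dy": 0,"dz": -0.03,"rx": 0,"ry": 0,"rz": 0,"claw": 1},
  {"dx": 0,"dy": 0,"dz": -0.04,"rx": 0,"ry": 0,"rz": 0,"claw": 1},
  {"dx": 0,"dy": 0,"dz": -0.04,"rx": 0,"ry": 0,"rz": 0,"claw": 1},
  {"dx": 0,"dy": 0,"dz": -0.01,"rx": 0,"ry": 0,"rz": -0.05,"claw": 1},
  {"dx": 0,"dy": 0,"dz": 0,"rx": 0,"ry": 0,"rz": -0.1,"claw": 1},
  {"dx": 0,"dy": 0,"dz": 0,"rx": 0,"ry": 0,"rz": -0.1,"claw": 1},
  {"dx": 0,"dy": 0,"dz": 0,"rx": 0,"ry": 0,"rz": -0.1,"claw": 1},
  {"dx": 0,"dy": 0,"dz": 0,"rx": 0,"ry": 0,"rz": -0.1,"claw": 1},
  {"dx": 0,"dy": 0,"dz": 0,"rx": 0,"ry": 0,"rz": -0.1,"claw": 1},
])

```text
t: 14.9
eef_pos: [404.9, -347.0, 240.1]
tcp_rot: [3.139, 0.001, 1.407]
ft_force: [0.5, -0.3, -2.6]
opening: 0.129
```

```bash
python3 go.py 418 -54 220 1.6048
```

```text
t 14.9 tcp [ 404.9 -347.   240.1] [3.1395e+00 1.1000e-03 1.4074e+00] F [ 0.5 -0.3 -2.6] op 0.129
d [ 0.3641 -0.0435  0.0246] rows 4.7 r [ 0.0013  0.0009 -0.1257] rows 1.1
```

Call:
arm_command([
  {"dx": 0,"dy": 0,"dz": 0,"rx": 0,"ry": 0,"rz": -0.07,"claw": 1},
  {"dx": 0,"dy": 0,"dz": 0,"rx": 0,"ry": 0,"rz": -0.05,"claw": 1},
  {"dx": 0.04,"dy": 0.004,"dz": 0.002,"rx": 0,"ry": 0,"rz": 0,"claw": 1},
  {"dx": 0.055,"dy": 0.005,"dz": 0.004,"rx": 0,"ry": 0,"rz": 0,"claw": 1},
  {"dx": 0.055,"dy": 0.005,"dz": 0.004,"rx": 0,"ry": 0,"rz": 0,"claw": 1},
  {"dx": 0.055,"dy": 0.005,"dz": 0.004,"rx": 0,"ry": 0,"rz": 0,"claw": 1},
  {"dx": 0.055,"dy": 0.005,"dz": 0.004,"rx": 0,"ry": 0,"rz": 0,"claw": 1},
  {"dx": 0.055,"dy": 0.005,"dz": 0.004,"rx": 0,"ry": 0,"rz": 0,"claw": 1},
  {"dx": 0.035,"dy": 0,"dz": 0.002,"rx": 0,"ry": 0,"rz": 0,"claw": 1},
  {"dx": 0.01,"dy": 0,"dz": 0,"rx": 0,"ry": 0,"rz": 0,"claw": 1},
])

```text
t: 16.15
eef_pos: [417.0, -49.6, 227.4]
tcp_rot: [3.136, 0.004, 1.603]
ft_force: [0.3, 0.2, -3.2]
opening: 0.123
```

```bash
python3 go.py 418 -54 150 1.6048
```

```text
t 16.15 tcp [417.  -49.6 227.4] [3.1359 0.0037 1.6029] F [ 0.3  0.2 -3.2] op 0.123
d [-0.0051  0.0005  0.0968] rows 1.2 r [ 0.0036  0.0023 -0.0012] rows 0.0
```

Call:
arm_command([
  {"dx": -0.005,"dy": 0,"dz": 0.03,"rx": 0.0036,"ry": 0.002,"rz": -0.001,"claw": 1},
  {"dx": 0,"dy": 0,"dz": 0.04,"rx": 0,"ry": 0,"rz": 0,"claw": 1},
  {"dx": 0,"dy": 0,"dz": 0.025,"rx": 0,"ry": 0,"rz": 0,"claw": 1},
  {"dx": 0,"dy": 0,"dz": 0.001,"rx": 0,"ry": 0,"rz": 0,"claw": 1},
])

```text
t: 16.65
eef_pos: [418.7, -55.4, 151.5]
tcp_rot: [3.137, 0.002, 1.605]
ft_force: [-0.0, 0.1, -2.4]
opening: 0.127
```

```bash
python3 go.py 418 -54 147 1.6048
python3 - <<'E'
from h import *
from cell import env
p,d=env.read_camera('top');np.savez('top5.npz',p=p,d=d)
cv2.imwrite('pics/top5.png',cv2.resize(p[200:290,290:410,::-1],(800,600),interpolation=cv2.INTER_CUBIC))
p,d=env.read_camera('side');np.savez('side5.npz',p=p,d=d)
cv2.imwrite('pics/side5.png',cv2.resize(p[200:320,270:430,::-1],(800,600),interpolation=cv2.INTER_CUBIC))
print(env.state()['eef_pos'],env.state()['tcp_rot'])
E
```

```text
t 16.65 tcp [418.7 -55.4 151.5] [3.1373e+00 2.4000e-03 1.6053e+00] F [-0.   0.1 -2.4] op 0.127
d [ 0.0018 -0.0009  0.0056] rows 0.1 r [0.0027 0.0015 0.0003] rows 0.0
[419.30035449 -55.43784353 152.4956089 ] [3.13521665e+00 3.07826952e-03 1.60533655e+00]
```

View pics/top5.png

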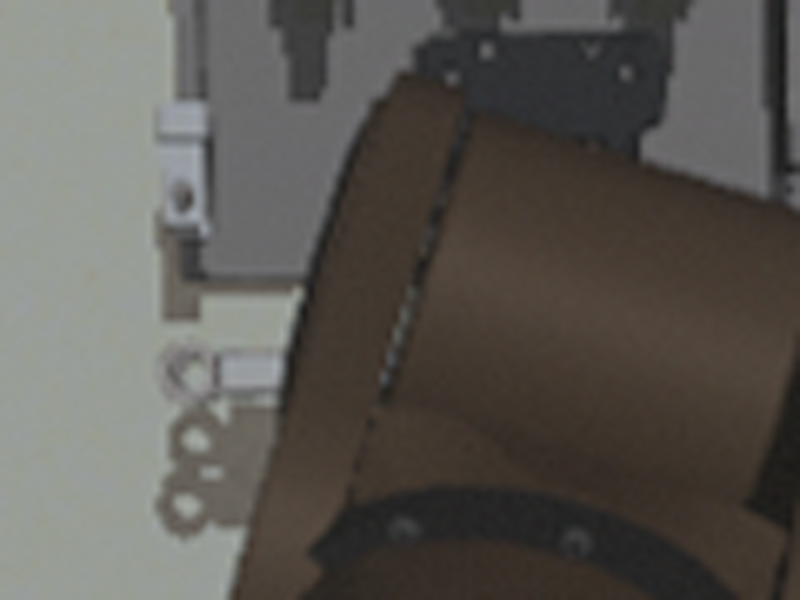

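View pics/side5.png

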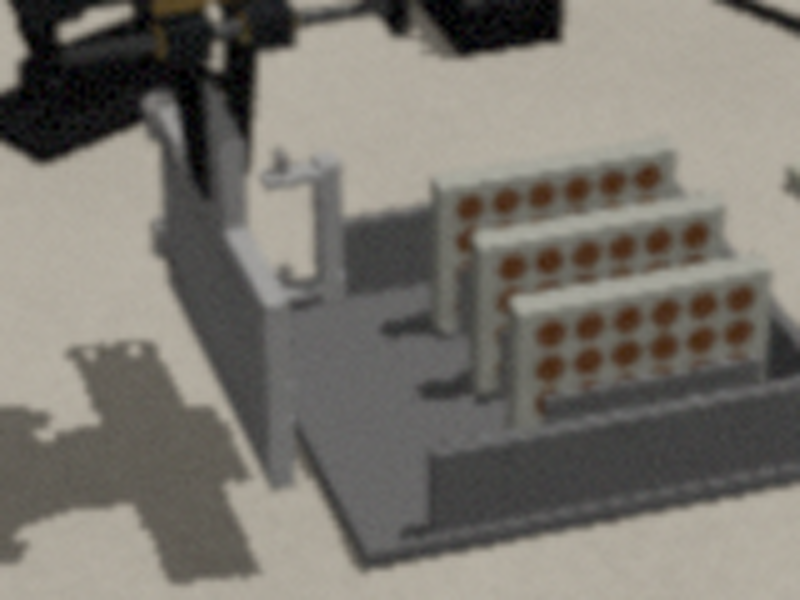

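Run:
```python
from h import *
p=np.load('top5.npz')['p'][:,:,::-1]
a=cv2.resize(p[212:242,308:333],None,fx=16,fy=16,interpolation=cv2.INTER_LANCZOS4)
b=cv2.resize(p[243:273,308:333],None,fx=16,fy=16,interpolation=cv2.INTER_LANCZOS4)
o=np.hstack([a,b]);o=np.clip(o*1.4,0,255).astype(np.uint8);cv2.imwrite('pics/z5.png',o)
```

```text
(no output)
```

View pics/z5.png

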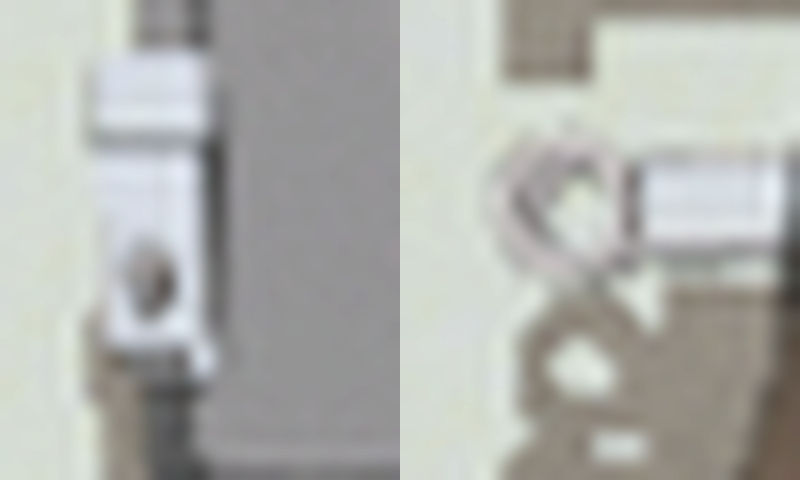

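```bash
cat > ov.py <<'E'
from h import *
from cell import env
def circ(ctr,z,r): 
    t=np.linspace(0,2*np.pi,41); return np.stack([ctr[0]+r*np.cos(t),ctr[1]+r*np.sin(t),0*t+z],-1)
def over(imf,cam,eef,rot,roi,name,sc,yoff=0.2,zoff=106.7,pin=None,dk=(0,0),xoff=0):
    c=env.get_calibration(cam);im=np.load(imf)['p']
    g=carrier();pin=g(0,105,0) if pin is None else np.array(pin)
    yw=rot[2]-np.pi/2; ex=np.array([np.cos(yw),np.sin(yw)]);ey=np.array([-ex[1],ex[0]])
    foot=np.array(eef[:2])-ey*yoff-ex*xoff+np.array(dk); zb=eef[2]-zoff
    k=foot+105*ey
    print('knuckle-from-robot',k.round(2),'pin',pin[:2].round(2),'foot z',zb.round(1))
    u0,v0,w,h=roi; o=cv2.resize(im[v0:v0+h,u0:u0+w,::-1],None,fx=sc,fy=sc,interpolation=cv2.INTER_LANCZOS4)
    o=np.clip(o*1.3,0,255).astype(np.uint8)
    def pl(P,col):
        q=((proj(c,P)-[u0,v0]+.5)*sc).round().astype(np.int32)
        cv2.polylines(o,[q.reshape(-1,1,2)],False,col,1)
    for zz in (12,80):
        pl(circ(k,zb+zz+18,10),(0,0,255));pl(circ(k,zb+zz+18,6),(0,160,255));pl(circ(k,zb+zz,10),(255,0,255))
    for s in (-6,6):
        a=foot+ex*s+ey*95;b=foot+ex*s-ey*95
        pl(np.array([[*a,zb+100],[*b,zb+100]]),(0,255,0));pl(np.array([[*a,zb],[*b,zb]]),(0,200,0))
        pl(np.array([[*b,zb+100],[*b,zb]]),(0,255,0));pl(np.array([[*a,zb+100],[*a,zb]]),(0,255,0))
    for zf in (22.5,90.5):
        pl(circ(pin,zf,4),(255,0,0));pl(circ(pin,zf+10,4),(255,128,0));pl(circ(pin,zf+15,1.5),(255,255,0))
    cv2.imwrite(name,o)
E
python3 - <<'E'
from ov import *
e=[419.3,-55.44,152.5];r=[3.1352,.003,1.6053]
over('top5.npz','top',e,r,(305,210,40,30),'pics/o5a.png',20)
over('top5.npz','top',e,r,(305,243,40,30),'pics/o5b.png',20)
over('side5.npz','side',e,r,(290,205,100,75),'pics/o5c.png',8)
E
```

```text
Traceback (most recent call last):
  File "ov.py", line 11, in over
    print('knuckle-from-robot',k.round(2),'pin',pin[:2].round(2),'foot z',zb.round(1))
                                                                          ^^^^^^^^
AttributeError: 'float' object has no attribute 'round'
```

```bash
sed -i "s/'foot z',zb.round(1)/'foot z',round(float(zb),1)/" ov.py
python3 - <<'E'
from ov import *
e=[419.3,-55.44,152.5];r=[3.1352,.003,1.6053]
over('top5.npz','top',e,r,(305,210,40,30),'pics/o5a.png',20)
over('top5.npz','top',e,r,(305,243,40,30),'pics/o5b.png',20)
over('side5.npz','side',e,r,(290,205,100,75),'pics/o5c.png',8)
E
```

```text
knuckle-from-robot [415.68  49.3 ] pin [474.78  52.77] foot z 45.8
knuckle-from-robot [415.68  49.3 ] pin [474.78  52.77] foot z 45.8
knuckle-from-robot [415.68  49.3 ] pin [474.78  52.77] foot z 45.8
```

View pics/o5a.png

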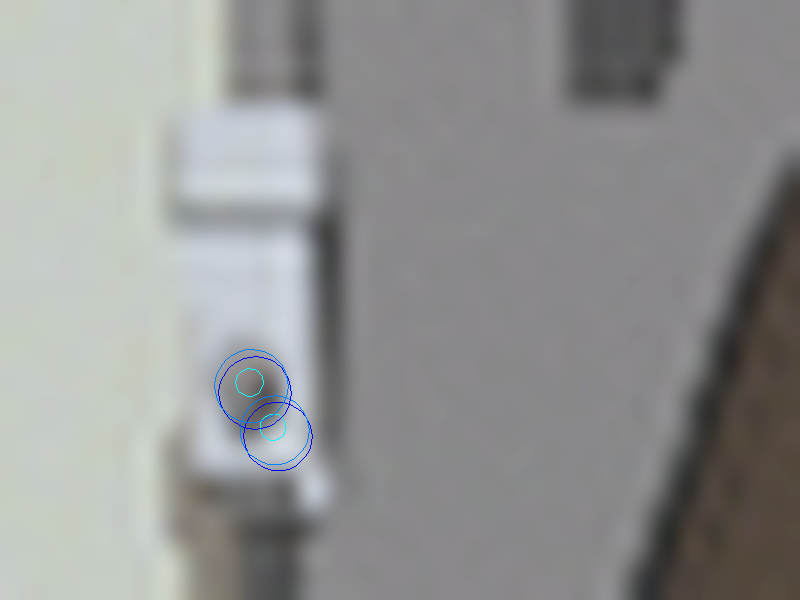

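View pics/o5b.png

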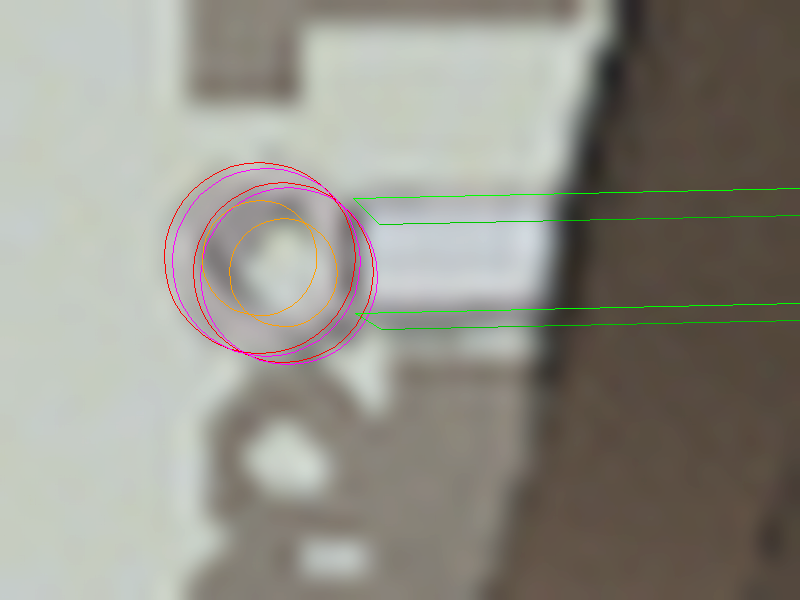

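View pics/o5c.png

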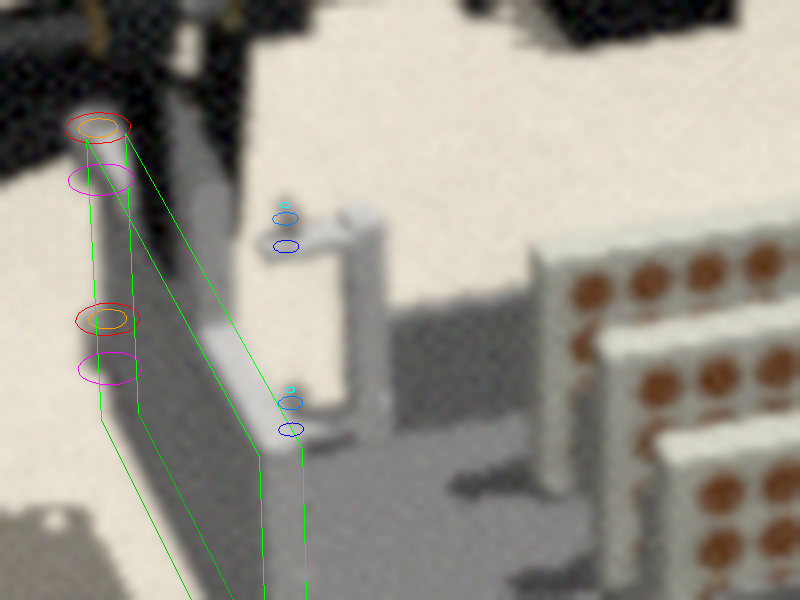

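In the top view the visible pin (z5 crop 150,278) matches the model to within 0.5 mm. The knuckle and panel sit 0.8 mm in +x and 0.6 mm in -y of the robot's prediction. The required TCP over the pins is therefore about (477.6,-51.0), and the side view agrees. I'll fix the pose in front first.

```bash
python3 go.py 440 -52.3 146 1.6048
```

```text
t 16.75 tcp [419.3 -55.4 152.5] [3.1352e+00 3.1000e-03 1.6053e+00] F [-0.5  0.2 -3. ] op 0.124
d [0.0031 0.0259 0.0083] rows 0.3 r [0.0041 0.002  0.0003] rows 0.0
```

Call:
arm_command([
  {"dx": 0.003,"dy": 0.026,"dz": 0.008,"rx": 0.0035,"ry": 0.002,"rz": 0.0003,"claw": 1},
  {"dx": 0,"dy": 0,"dz": 0.001,"rx": 0.0005,"ry": 0,"rz": 0,"claw": 1},
])

```text
t: 17.0
eef_pos: [441.4, -53.0, 147.6]
tcp_rot: [3.138, 0.001, 1.604]
ft_force: [-0.0, 0.1, -3.1]
opening: 0.125
```

```bash
python3 go.py 465 -51.4 146 1.6048
```

```text
t 17.0 tcp [441.4 -53.  147.6] [3.1383e+00 1.0000e-03 1.6043e+00] F [-0.   0.1 -3.1] op 0.125
d [0.001  0.0296 0.0021] rows 0.4 r [ 0.0021  0.0006 -0.0003] rows 0.0
```

Call:
arm_command([
  {"dx": 0.001,"dy": 0.025,"dz": 0.002,"rx": 0.002,"ry": 0.0005,"rz": 0,"claw": 1},
  {"dx": 0,"dy": 0,"dz": 0.001,"rx": 0,"ry": 0,"rz": 0,"claw": 1},
])

```text
t: 17.25
eef_pos: [461.2, -51.8, 146.8]
tcp_rot: [3.14, 0.001, 1.605]
ft_force: [-0.9, 0.3, -3.1]
opening: 0.126
```

```bash
python3 go.py 477.6 -51.0 146 1.6048
```

```text
t 17.25 tcp [461.2 -51.8 146.8] [3.1403e+00 8.0000e-04 1.6045e+00] F [-0.9  0.3 -3.1] op 0.126
d [0.0003 0.0205 0.001 ] rows 0.3 r [ 0.0008  0.0005 -0.0002] rows 0.0
```

Call:
arm_command([
  {"dx": 0.0003,"dy": 0.0195,"dz": 0.001,"rx": 0.0005,"ry": 0,"rz": 0,"claw": 1},
  {"dx": 0,"dy": 0,"dz": 0.001,"rx": 0,"ry": 0,"rz": 0,"claw": 1},
])

```text
t: 17.5
eef_pos: [476.8, -51.1, 146.0]
tcp_rot: [3.141, 0.001, 1.604]
ft_force: [-0.4, -0.0, -2.3]
opening: 0.125
```

```bash
python3 go.py 477.6 -51.0 146 1.6048
python3 - <<'E'
from ov import *
for n in ('top','side'):
    p,d=env.read_camera(n);np.savez(n+'6.npz',p=p,d=d)
s=env.state();e,r=s['eef_pos'],s['tcp_rot'];print(e,r)
over('top6.npz','top',e,r,(305,210,40,30),'pics/o6a.png',20)
p=np.load('top6.npz')['p'][:,:,::-1];cv2.imwrite('pics/o6b.png',np.clip(1.3*cv2.resize(p[210:240,305:345],None,fx=20,fy=20,interpolation=cv2.INTER_LANCZOS4),0,255))
over('side6.npz','side',e,r,(290,205,100,75),'pics/o6c.png',8)
p=np.load('side6.npz')['p'][:,:,::-1];cv2.imwrite('pics/o6d.png',np.clip(1.3*cv2.resize(p[205:280,290:390],None,fx=8,fy=8,interpolation=cv2.INTER_LANCZOS4),0,255))
E
```

```text
t 17.5 tcp [476.8 -51.1 146. ] [3.1407e+00 1.0000e-03 1.6045e+00] F [-0.4 -0.  -2.3] op 0.125
d [ 0.0002  0.001  -0.    ] rows 0.0 r [ 0.0006  0.0007 -0.0002] rows 0.0
[475.57212182 -50.94308463 145.69015993] [-3.14094099e+00  5.98726581e-04  1.60450470e+00]
knuckle-from-robot [472.04  53.8 ] pin [474.78  52.77] foot z 39.0
knuckle-from-robot [472.04  53.8 ] pin [474.78  52.77] foot z 39.0[ WARN:0@2.784] global loadsave.cpp:1063 imwrite_ Unsupported depth image for selected encoder is fallbacked to CV_8U.
```

View pics/o6a.png

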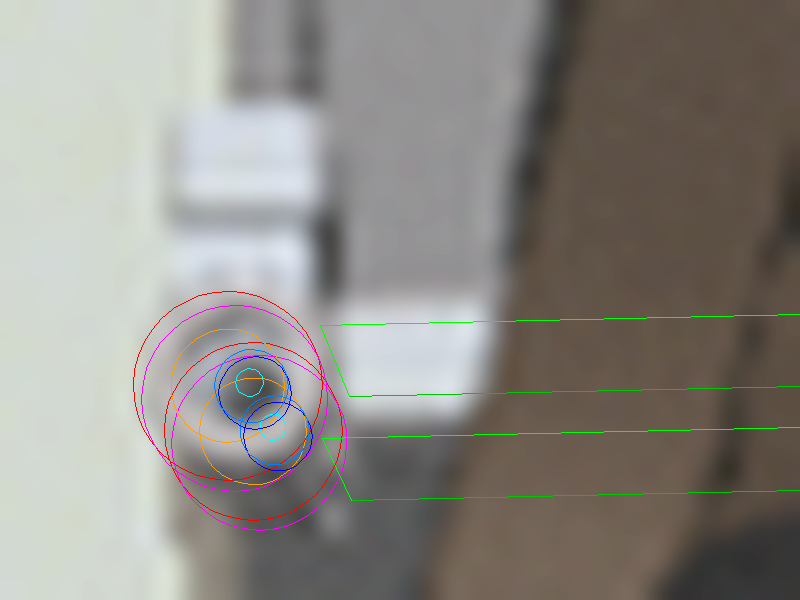

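View pics/o6b.png

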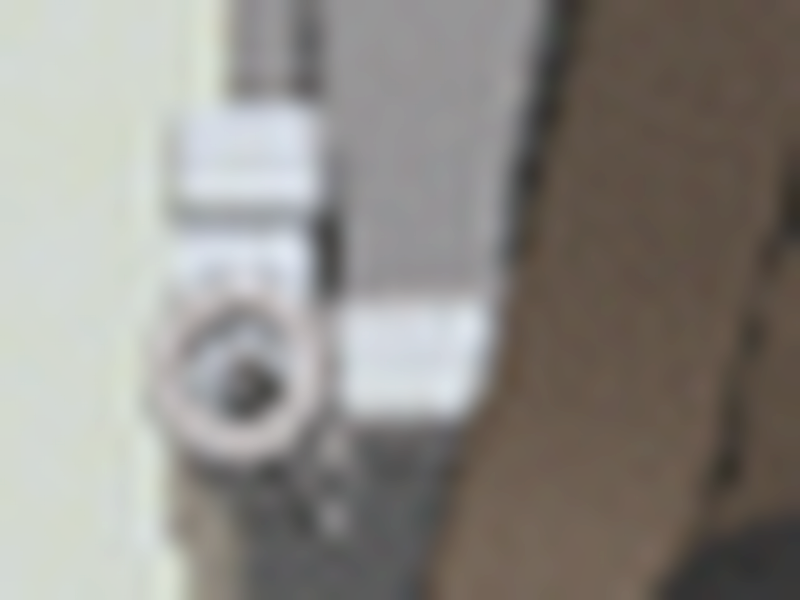

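View pics/o6c.png

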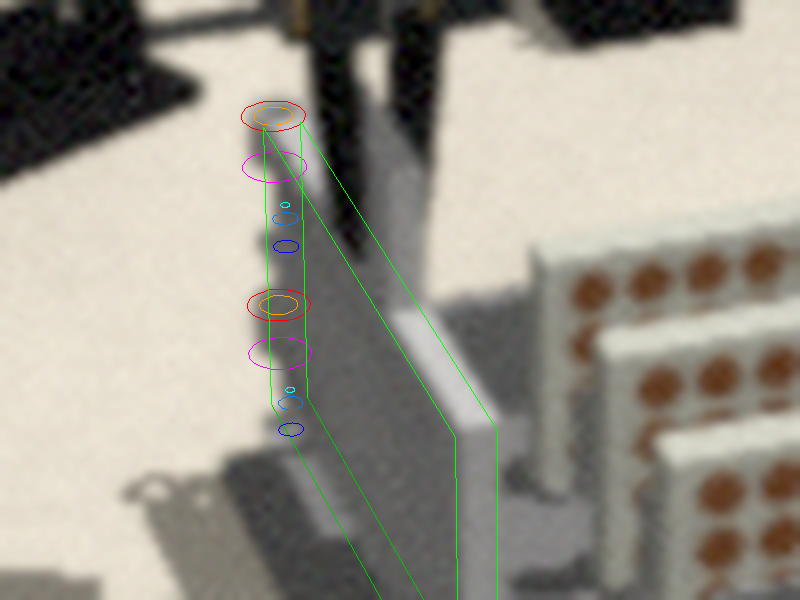

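View pics/o6d.png

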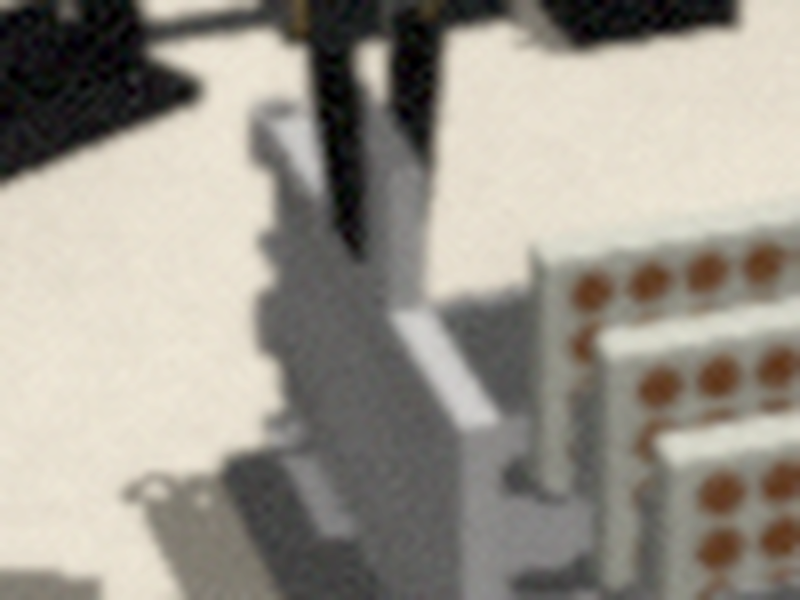

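Through the bore (crop 238,370), the dark pin (250,388) lies within about 1 mm of where perspective puts an aligned pin. The best TCP target is (477.6,-50.8). The hold drifts slightly in -x, so I'll correct it while lowering.

```bash
python3 go.py 477.6 -50.8 138 1.6048
```

```text
t 17.6 tcp [475.6 -50.9 145.7] [-3.1409e+00  6.0000e-04  1.6045e+00] F [-0.9  0.3 -4.5] op 0.127
d [0.0001 0.0025 0.0096] rows 0.1 r [-0.0004  0.0004 -0.0002] rows 0.0
```

Call:
arm_command([
  {"dx": 0.0002,"dy": 0.003,"dz": 0.009,"rx": 0,"ry": 0,"rz": 0,"claw": 1},
])

```text
t: 17.73
eef_pos: [477.8, -50.7, 138.5]
tcp_rot: [-3.141, 0.001, 1.604]
ft_force: [-0.8, 0.3, -3.1]
opening: 0.126
```

```bash
python3 go.py 477.6 -50.8 133 1.6048
```

```text
t 17.73 tcp [477.8 -50.7 138.5] [-3.1415e+00  8.0000e-04  1.6044e+00] F [-0.8  0.3 -3.1] op 0.126
d [-0.     -0.0003  0.0069] rows 0.1 r [-0.0001  0.0005 -0.0003] rows 0.0
```

Call:
arm_command([
  {"dx": 0,"dy": 0,"dz": 0.006,"rx": 0,"ry": 0,"rz": 0,"claw": 1},
])

```text
t: 17.85
eef_pos: [477.6, -50.7, 133.1]
tcp_rot: [-3.141, 0.001, 1.604]
ft_force: [0.0, 0.1, -4.3]
opening: 0.124
```

```bash
python3 go.py 477.6 -50.8 128 1.6048
python3 - <<'E'
from h import *
from cell import env
p,d=env.read_camera('top');np.savez('top7.npz',p=p,d=d);p=p[:,:,::-1]
cv2.imwrite('pics/o7b.png',np.clip(1.3*cv2.resize(p[210:240,305:345],None,fx=20,fy=20,interpolation=cv2.INTER_LANCZOS4),0,255).astype(np.uint8))
s=env.state();print(s['eef_pos'],s['ft_force'])
E
```

```text
t 17.85 tcp [477.6 -50.7 133.1] [-3.1408e+00  6.0000e-04  1.6044e+00] F [ 0.   0.1 -4.3] op 0.124
d [-0.0001  0.      0.0064] rows 0.1 r [-0.0005  0.0004 -0.0003] rows 0.0
[477.31678243 -50.65474129 132.69509697] [-1.35223971 -1.17280949 -4.04615624]
```

View pics/o7b.png

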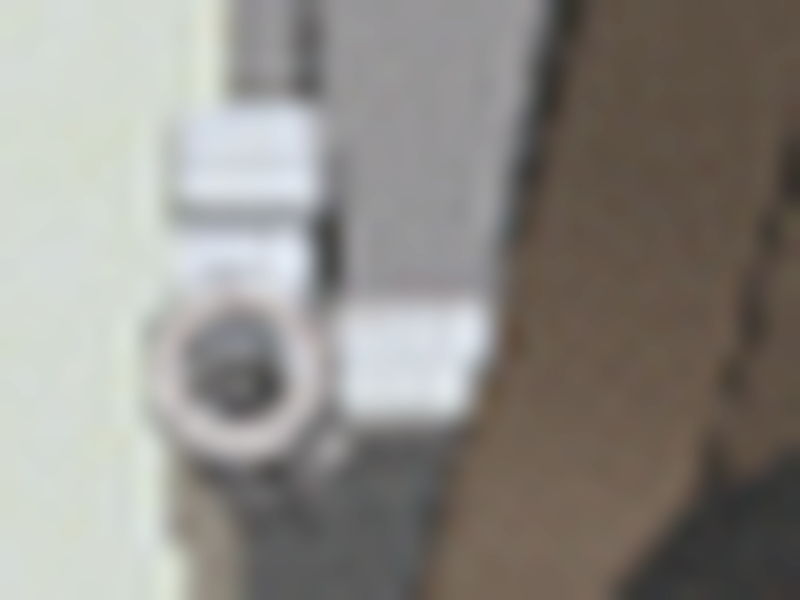

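The pin is well centred in the bore (blob 245,385 against an expected 246,382). Lowering gently.

Call:
arm_command([
  {"dx": 0,"dy": 0.0003,"dz": 0.006,"rx": 0,"ry": 0,"rz": 0,"claw": 1},
])

```text
t: 18.02
eef_pos: [477.5, -50.7, 127.6]
tcp_rot: [-3.14, 0.0, 1.604]
ft_force: [0.4, -0.5, -3.3]
opening: 0.127
```

Call:
arm_command([
  {"dx": 0,"dy": 0.0002,"dz": 0.005,"rx": 0,"ry": 0,"rz": 0,"claw": 1},
])

```text
t: 18.15
eef_pos: [477.6, -50.6, 123.2]
tcp_rot: [-3.14, 0.0, 1.604]
ft_force: [0.0, -0.4, -1.8]
opening: 0.122
```

```bash
python3 go.py 477.6 -50.8 119 1.6048
```

```text
t 18.15 tcp [477.6 -50.6 123.2] [-3.1399e+00  3.0000e-04  1.6044e+00] F [ 0.  -0.4 -1.8] op 0.122
d [-0.0002  0.0001  0.0053] rows 0.1 r [-0.0011  0.0002 -0.0003] rows 0.0
```

Call:
arm_command([
  {"dx": 0,"dy": 0,"dz": 0.004,"rx": -0.001,"ry": 0,"rz": 0,"claw": 1},
])

```text
t: 18.27
eef_pos: [477.6, -50.6, 119.7]
tcp_rot: [-3.141, 0.0, 1.604]
ft_force: [0.2, -0.0, -2.8]
opening: 0.128
```

Call:
arm_command([
  {"dx": 0,"dy": 0,"dz": 0.002,"rx": 0,"ry": 0,"rz": 0,"claw": 1},
])

```text
t: 18.4
eef_pos: [477.8, -51.0, 118.6]
tcp_rot: [3.141, 0.001, 1.605]
ft_force: [-5.7, -0.3, 29.0]
opening: 0.125
```

Call:
arm_command([
  {"dx": 0,"dy": 0,"dz": 0.002,"rx": 0,"ry": 0,"rz": 0,"claw": 1},
])

```text
t: 18.52
eef_pos: [478.0, -51.0, 118.6]
tcp_rot: [3.14, 0.001, 1.605]
ft_force: [-8.5, 4.5, 35.7]
opening: 0.122
```

Seated at TCP z 118.6, where 118.7 was predicted, with about 30 N on the sill. A still row eases the load and keeps the grip, then I'll look.

Call:
arm_command([
  {"dx": 0,"dy": 0,"dz": -0.0003,"rx": 0,"ry": 0,"rz": 0,"claw": 1},
  {"dx": 0,"dy": 0,"dz": 0,"rx": 0,"ry": 0,"rz": 0,"claw": 1},
])

```text
t: 18.77
eef_pos: [478.2, -51.0, 119.4]
tcp_rot: [3.139, 0.001, 1.605]
ft_force: [-0.7, -0.1, -3.0]
opening: 0.124
```

Run:
```python
from h import *
from cell import env
o=[]
for n,(u,v) in (('top',(300,195)),('side',(280,205))):
    p,d=env.read_camera(n);np.savez(n+'8.npz',p=p,d=d);p=p[:,:,::-1]
    o.append(np.clip(1.3*cv2.resize(p[v:v+95,u:u+80],None,fx=5,fy=5,interpolation=cv2.INTER_CUBIC),0,255).astype(np.uint8))
cv2.imwrite('pics/o8.png',np.hstack(o))
```

```text
(no output)
```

View pics/o8.png

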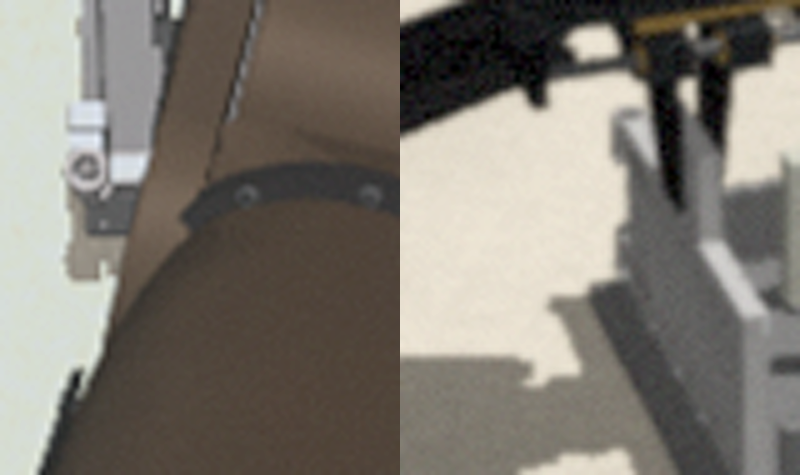

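The pin shows in the ring (85,167) and the panel sits across the front. It floated up 0.8 mm, so I'll set it down again, then release.

Call:
arm_command([
  {"dx": 0,"dy": 0,"dz": 0.0015,"rx": 0,"ry": 0,"rz": 0,"claw": 1},
])

```text
t: 19.0
eef_pos: [478.4, -51.4, 118.6]
tcp_rot: [3.139, 0.002, 1.605]
ft_force: [-5.1, -1.8, 25.9]
opening: 0.123
```

Call:
arm_command([
  {"dx": 0,"dy": 0,"dz": 0.0003,"rx": 0,"ry": 0,"rz": 0,"claw": 0.3},
  {"dx": 0,"dy": 0,"dz": 0,"rx": 0,"ry": 0,"rz": 0,"claw": 0.3},
  {"dx": 0,"dy": 0,"dz": 0,"rx": 0,"ry": 0,"rz": 0,"claw": 0.3},
])

```text
t: 19.38
eef_pos: [478.9, -51.5, 118.5]
tcp_rot: [3.138, 0.002, 1.605]
ft_force: [-0.9, 0.2, -0.8]
opening: 0.338
```

```bash
python3 go.py 477.6 -50.8 119 1.6048
```

```text
t 19.38 tcp [478.9 -51.5 118.5] [3.1377e+00 2.2000e-03 1.6049e+00] F [-0.9  0.2 -0.8] op 0.338
d [ 0.0009 -0.0016 -0.0007] rows 0.0 r [0.0025 0.0014 0.0001] rows 0.0
```

Released. Retreat up, then back and away for a clear view.

Call:
arm_command([
  {"dx": 0,"dy": 0,"dz": -0.015,"rx": 0,"ry": 0,"rz": 0,"claw": 0.3},
  {"dx": 0,"dy": 0,"dz": -0.03,"rx": 0,"ry": 0,"rz": 0,"claw": 0.3},
  {"dx": 0,"dy": 0,"dz": -0.06,"rx": 0,"ry": 0,"rz": 0,"claw": 0.3},
  {"dx": 0,"dy": 0,"dz": -0.06,"rx": 0,"ry": 0,"rz": 0,"claw": 0.3},
  {"dx": -0.06,"dy": 0,"dz": -0.02,"rx": 0,"ry": 0,"rz": 0,"claw": 0.3},
  {"dx": -0.06,"dy": 0,"dz": 0,"rx": 0,"ry": 0,"rz": 0,"claw": 0.3},
  {"dx": -0.06,"dy": 0,"dz": 0,"rx": 0,"ry": 0,"rz": 0,"claw": 0.3},
  {"dx": -0.06,"dy": 0,"dz": 0,"rx": 0,"ry": 0,"rz": 0,"claw": 0.3},
  {"dx": -0.06,"dy": 0,"dz": 0,"rx": 0,"ry": 0,"rz": 0,"claw": 0.3},
  {"dx": -0.06,"dy": 0,"dz": 0,"rx": 0,"ry": 0,"rz": 0,"claw": 0.3},
])

```text
t: 20.62
eef_pos: [488.3, -344.4, 281.5]
tcp_rot: [3.132, 0.006, 1.611]
ft_force: [0.9, -0.1, -0.2]
opening: 0.353
```

Run:
```python
from ov import *
o=[]
for n,(u,v) in (('top',(300,130)),('side',(300,215))):
    p,d=env.read_camera(n);np.savez(n+'9.npz',p=p,d=d);p=p[:,:,::-1]
    cv2.imwrite(f'pics/o9{n}.png',np.clip(1.3*cv2.resize(p[v:v+120,u:u+150],None,fx=5,fy=5,interpolation=cv2.INTER_CUBIC),0,255).astype(np.uint8))
c=env.get_calibration('top');im=np.load('top9.npz')['p'];g=carrier()
def fit(a,b,z,n):
    pa,pb=proj(c,g(*a,z)),proj(c,g(*b,z))
    p,q,sd,k=edge(im,pa,pb,half=3);A,B=ray(c,p,z),ray(c,q,z);d=B-A
    print(n,'pred',g(*a,z)[:2].round(1),'got',A[:2].round(1),B[:2].round(1),'ang',np.arctan2(d[1],d[0]).round(4),sd.round(2),k)
fit((-6,80),(-6,40),112,'gate front L');fit((6,80),(6,40),112,'gate back L');fit((-6,-40),(-6,-85),112,'gate front R');fit((6,-40),(6,-85),112,'gate back R')
fit((80,-52.5),(190,-52.5),98,'plate L');fit((80,-67.5),(190,-67.5),98,'plate R')
W=cloud(c,np.load('top9.npz')['d'])
for n,a,z in (('tab',(0,0),157),('panel',(0,60),112),('panel',(0,-65),112),('plate',(130,-60),98),('plA',(130,60),98),('plB',(130,0),98)):
    u=proj(c,g(*a,z)).round().astype(int);print(n,u,np.median(W[u[1]-1:u[1]+2,u[0]-1:u[0]+2,2]).round(1))
s=env.state();print(s['eef_pos'],s['ft_force'],s['t'])
```

```text
gate front L pred [469.6  27.6] got [470.6  27.6] [471.4 -12.4] ang -1.549 0.11 40
gate back L pred [481.6  28. ] got [483.4  28.1] [483.8 -12. ] ang -1.5613 0.11 37
gate front R pred [473.7 -92.4] got [474.4 -92.3] [ 475.1 -137.3] ang -1.5533 0.1 40
gate back R pred [485.7 -91.9] got [486.8 -91.9] [ 487.3 -136.9] ang -1.5601 0.11 40
plate L pred [ 560.1 -101.9] got [ 560.1 -102.9] [670.1 -99. ] ang 0.0358 0.11 27
plate R pred [ 560.6 -116.9] got [ 560.6 -116.4] [ 670.5 -112.8] ang 0.033 0.14 28
tab [367 226] 157.7
panel [338 228] 110.5
panel [396 227] 111.4
plate [391 168] 97.7
plA [336 170] 98.2
plB [364 169] 95.6
[ 488.14218388 -346.75546792  280.71395893] [-0.26769839 -0.4297587  -0.61952871] 20.725
```

View pics/o9top.png

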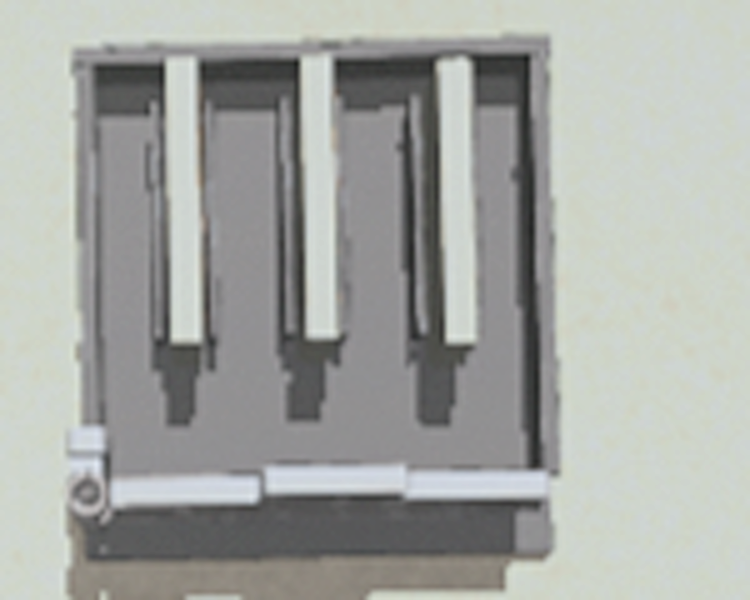

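View pics/o9side.png

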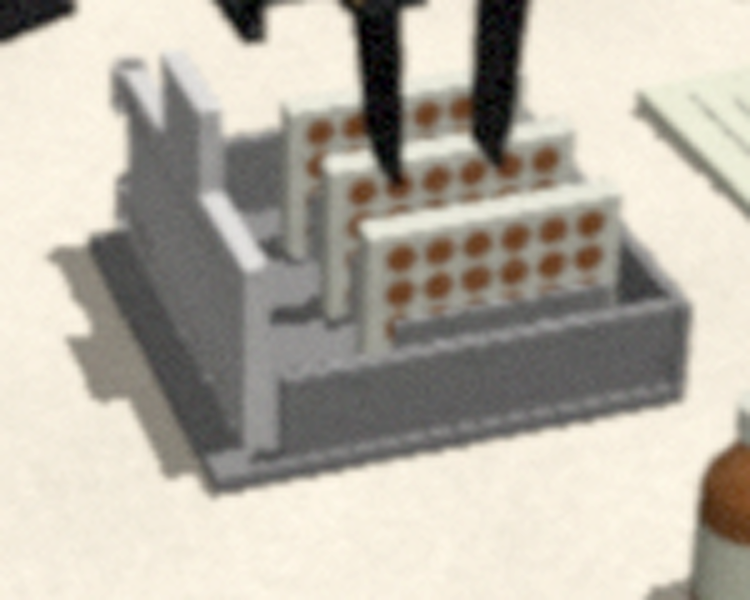

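The gate is closed on the sill, with the ring on its pin at (88,490). All three plates are upright and parallel, the measured heights fit, and the arm is clear. Handing in.

```bash
python3 -c "
from cell import env
print(env.job_done())"
```

```text
the job is handed in; nothing more can be done
None
```

I stood the loose white plate in the free right-hand slot and hung the gate on both pins, held in the gripper until it was on the sill. The job was handed in after about 21 s of the 64 s allowed, and no verdict is reported.

**Last checks:**
- **Plate:** its top measures 97.7 mm above the bench (98 expected). It is turned about 0.034 rad, in line with the carrier, and within about 1 mm of the slot's middle across.
- **Gate:** the panel top measures about 111 mm (112 expected), and the gate is within about 0.02 rad of closed. It reached the sill at TCP height 118.6 mm (118.7 predicted), and the upper ring shows around its pin.
- **Other objects:** both stored plates are upright. I did not measure the bottle, jar or tube rack again at the end; the arm never came near them.

**Disagreements and slips:**
- **Camera bias:** the side camera sat about 1.3 px off the model for everything, so I relied on positions relative to the carrier.
- **Walls:** the carrier's walls measured 1 to 2% smaller than given.
- **Gate before release:** it floated up 0.8 mm when I eased the pressure. I set it down on the sill again before opening the gripper.

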